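# Crank the filler's stroke stop home

## Task

Take the loose crank from the bench, fit it gently, without forcing it, all the way down onto the square shaft of the filling machine, and wind it clockwise (seen from above) until the blue stop block is snug against its rubber buffer, but do not crush the buffer. Then let go, leaving the crank sitting on the shaft and everything else on the bench where it is.

Things in the scene. Friction and masses are not known exactly. Their poses are not given: they have to be found in the camera images.
- crank: Loose crank, 0.2 to 0.45 kg, standing on its hub. Steel hub 36 mm square, 50 mm high, with a square socket 16 mm wide, 40 mm deep, open at the underside, parallel to the hub's sides. A flat arm (18 mm wide, its top 49 mm up, 8 mm thick) leads to an upright orange knob 80 mm from the hub's axis. Origin: centre of the hub's underside; x along the arm to the knob, z up.
- crank_hub (a point): Centre of the crank's hub, 25 mm above its underside, on the socket's axis; axes as crank. Take the hub from above by the two sides that run along the arm (closing along the crank's y), with the arm passing between the fingers.
- crank_mouth (a point): Middle of the socket's mouth at the hub's underside.
- crank_knob (a point): Middle of the crank's knob, on its axis, 78 mm above the hub's underside, 80 mm from the hub's axis. The knob is an upright cylinder, 22 mm diameter, 50 mm high (53 to 103 mm above the hub's underside), and spins freely on its pin, so a hand can hold it without turning while the crank goes round.
- filler: The fixed filling machine: a 200 x 520 mm base, top at 70 mm, with gearbox, valve, guide rods and stop on it, none higher than 125 mm except the square shaft. Origin under the middle of its base; x away from the robot (at yaw 0), y along the guide rods towards the buffer, z up.
- shaft_seat (a point): Foot of the upright shaft: centre of the brass shoulder (44 mm diameter) where the hub rests when fully down; axes of the machine. Above it 28 mm of 14 mm square (1 mm play each side in the socket), then a round pilot pin, 8 mm diameter, 10 mm tall. The flats may face any way: their angle is NOT reported; find it by feel or sight. It resists turning with 0.22 N m (3 N at the knob).
- stop_face (a point): Middle of the face of the blue stop block that will meet the buffer. The block is 80 x 30 x 44 mm and slides on the rods along the machine's +y, 20 mm for each clockwise turn of the shaft (seen from above); 1.6 to 2.1 turns are needed.
- buffer_face (a point): Middle of the free face of the black rubber buffer (38 mm diameter, before the red end plate), facing the machine's -y; axes as filler. Once the stop touches, winding stiffens elastically by about 0.7 N m per radian of shaft (8 N at the knob per radian, on top of the 3 N of friction): about 6 to 8 N along the path at the knob is snug, over about 12 N (3 mm of squeeze) crushes it.
- wrench: Steel wrench 150 mm long lying on the bench; leave alone.
- jar_a: White jar, 56 mm diameter, 100 mm high; leave alone.
- jar_b: White jar as jar_a; leave alone.
- jar_c: White jar as jar_a; leave alone.
- clamp: Steel pipe-clamp ring, 64 mm diameter, 14 mm high; leave alone.
- nozzle: Brass nozzle standing on its wide end, 36 mm diameter, 55 mm high; leave alone.
There are look-alikes about, which are no part of the job. What is shaped like the crank but red, turquoise or yellow is not meant.

How it is judged:
By the outcome, as a careful person would: the job done as asked, in the order asked, and still so for the second after the job is handed in, with the robot touching nothing.
It also fails if it takes over 72 s, if anything falls off the work surface, if the arm or the gripper's body presses on something with over 40 N, if the wrist force passes 120 N, or if a joint passes its speed limit or range.

## Robot

A 6-joint arm with a two-finger parallel gripper is mounted at the origin on the work surface. World frame = base frame: x ahead of the robot, y to its left, z up, the work surface at z = 0. Lengths are in mm, angles in rad, forces in N, time in s.
With the tool pointing down it reaches from about 275 to 825 mm from the base axis. Payload 5.2 kg.
Tool frame: the origin (TCP) lies at the very end of the fingers, on their centre line; the grasp point (between the pads) lies r.grip_depth behind it (r.grip_depth is the distance from the TCP to the grasp point, in mm); x points along the fingers, z is the direction in which the jaws open and shut, and the axes are right-handed (so a half turn about x gives the same grasp; the last joint's range is limited). The gripper opens to 93 mm and grips with 3 to 60 N. Pads are 15 mm wide; open, the fingers measure 128 mm over their backs; the gripper's body (75 mm by 188 mm) begins 65 mm behind the grasp point.
Start: joints at [0.901, 0.259, 1.535, -0, 1.348, -0.203], TCP at [247.497, 491.172, 218.653] pointing down, gripper open.
Joint ranges: [-3.14, 3.14], [-0.91, 2.08], [0.19, 2.58], [-1.22, 4.36], [0.22, 2.71], [-3.12, 3.12]. Speed limits (rad/s): [2.57, 2.57, 3.14, 3.14, 3.14, 3.14].

## Interface

Orientations are given as a unit quaternion [w, x, y, z].
In Python, from bench import r, get_image, calibration, workorder, look_for, landmark_of gives the robot as it stands.
- The arm moves only by the tool drive_tool, never from a script. Its argument "targets" is a list that holds one entry, the list of rows, each a list of 7 numbers: the finger opening in m, from 0 to 0.093, then the shift along the world's x, y, z in m, then the turn, a rotation vector about the world's x, y, z in degrees. In form: [[[hand, dx, dy, dz, wx, wy, wz], ...]]. A call has 1 to 5 rows; each row shifts and turns the pose as measured when the row begins; what a row does not reach is not made up. A row lasts 1/10 s, in which the tool goes at most 50 mm and 8.59 degrees, less where a joint would pass 70% of its speed; a pose out of reach is approached as far as the arm can. A call is refused whole if a number of a shift passes 0.05 or a number of a turn 8.59, either way. A call with a gripper value outside its range is refused whole. The fingers move at their own pace and stop on an object; "newtons" is the grip in N (left out, the last holds). Time passes only in rows, so rows that do not move let the fingers close. It gives the time, the measured TCP pose, the force and the opening at its end, in the units of the state.
- r.get_obs(): the state, without advancing time (a new reading comes with each control period).
- get_image(name): name is "scene" or "top" or "wrist"; returns the picture (420x560x3 uint8, red, green, blue); there is no depth.
- calibration(name): a dict with "fx", "fy", "cx", "cy" (pixels), "R" (3x3) and "t" (3): a world point X has camera coordinates R X + t. Camera axes: x right, y down, z forward; pixel columns grow to the right and rows downward; lengths in mm; the calibration is good to about 2 mm. A picture is of the moment at which its call begins: read the wrist's pose just before it. calibration takes no time and is no camera call; for the wrist camera it gives the pose at the moment of the call.
- workorder.sign_off(): hands the job in, once; it reports no verdict.
Trained networks look in the newest picture that a camera, given by its name, has taken for a name from the list of things; names that differ only in an ending like _2 or _b are one class to them, and where a whole thing is asked for, a point or a joint stands for the part that bears it (a point fixed in the world has none). Each returns a list of dicts, best first, with "conf" (0 to 1); they miss things now and then, are a little off and sometimes report something else, mostly with a low value. They report only what shows in the picture. A call takes as long as a camera call. They do not tell look-alikes from the thing itself.
- look_for(thing, camera): "bbox" ([centre column, centre row, width, height] in pixels, round what is visible of it).
- landmark_of(thing, camera): "uv" ([column, row] in pixels: a listed point, or the origin of a listed thing).
The state is a dict: "time_s": time; "q": joint angles; "dq": joint speeds; "tau": joint torques, N m; "ee_pos": TCP position; "orientation": TCP orientation; "contact_force": force on the tool from outside, world axes, zero at the start; "moment": the same for the moment, N m; "finger_gap": finger opening in mm.
Only numpy, scipy, OpenCV 4.12 (cv2) and the standard library are available. Lean on these libraries where they do the work, as an engineer would, in place of code of your own. Each camera call takes 0.05 s, during which the arm holds its last target.

## Working session

There is one attempt and no reset: what is moved stays moved. The work goes in short steps, Python scripts to look and compute and a tool call to move; the robot and the scene stay as the last step left them, time stands still between calls to the robot, and variables do not carry over. Pictures are saved under pics/ and viewed, and the job is handed in when it is done.

Besides the shell and the picture viewer there is one more tool, called after "Emit:" in YAML: its name, and indented under it one key for each argument. drive_tool: Moves the arm, as the interface text tells. Its arguments: {"type":"object","properties":{"targets":{"type":"array"},"newtons":{"type":"number"}},"required":["targets"]}

```bash
mkdir -p pics; ls; cat > h.py <<'E'
import numpy as np, cv2
from bench import r,get_image,calibration,workorder,look_for,landmark_of
def save(cam,fn):
    im=get_image(cam); cv2.imwrite('pics/'+fn,cv2.cvtColor(im,cv2.COLOR_RGB2BGR)); return im
def ray(c,uv):
    R=np.array(c['R']);t=np.array(c['t']).reshape(3)
    d=R.T@np.array([(uv[0]-c['cx'])/c['fx'],(uv[1]-c['cy'])/c['fy'],1.]); o=-R.T@t
    return o,d
def atz(c,uv,z):
    o,d=ray(c,uv); return o+d*(z-o[2])/d[2]
def proj(c,X):
    p=np.array(c['R'])@np.array(X,float)+np.array(c['t']).reshape(3)
    return np.array([c['fx']*p[0]/p[2]+c['cx'],c['fy']*p[1]/p[2]+c['cy']])
def tri(c1,u1,c2,u2):
    o1,d1=ray(c1,u1);o2,d2=ray(c2,u2)
    A=np.stack([d1,-d2],1);s=np.linalg.lstsq(A,o2-o1,rcond=None)[0]
    p=o1+d1*s[0];q=o2+d2*s[1]; return (p+q)/2,np.linalg.norm(p-q)
E
python3 - <<'E'
from h import *
print(r.get_obs(), r.grip_depth)
for c in ['scene','top']:
    save(c,c+'0.png'); k=calibration(c); print(c,{a:np.round(b,3).tolist() for a,b in k.items()})
    for n in ['crank','crank_hub','crank_knob','shaft_seat','stop_face','buffer_face','filler']:
        print(n,[(np.round(d['uv'],1).tolist(),round(d['conf'],2)) for d in landmark_of(n,c)])
E
```

```text
pics
{'time_s': 0.0, 'q': array([ 9.01193303e-01,  2.59345789e-01,  1.53606513e+00, -1.29567619e-05,
        1.34797310e+00, -2.02818128e-01]), 'dq': array([ 0.00107221, -0.00135517, -0.00026736,  0.00207279,  0.00043296,
        0.00047419]), 'tau': array([-1.00126820e-04, -4.37318838e+01, -2.83995509e+01,  7.18653202e-02,
        4.14594705e-02, -1.62989872e-04]), 'ee_pos': array([247.16475714, 490.73908105, 217.82339897]), 'orientation': array([ 0.60148899, -0.37102564,  0.60267617,  0.37058387]), 'contact_force': array([ 0.4702301 , -0.24486326, -0.3840095 ]), 'moment': array([-0.05474152,  0.00169053, -0.02331047]), 'finger_gap': 93.01414556834465} 18.8
scene {'fx': 386.239, 'fy': 386.239, 'cx': 281.373, 'cy': 207.515, 'R': [[0.349, 0.937, 0.01], [0.48, -0.17, -0.861], [-0.805, 0.305, -0.509]], 't': [-213.458, -119.882, 1511.288]}
crank [([348.3, 209.9], 0.86), ([325.5, 217.1], 0.83), ([310.1, 204.6], 0.72), ([410.1, 196.0], 0.69), ([328.4, 191.7], 0.67), ([287.1, 287.6], 0.66), ([397.2, 220.7], 0.47)]
crank_hub [([408.0, 189.1], 0.97), ([325.7, 182.5], 0.94), ([324.6, 207.0], 0
[... 331 characters left out ...]
01, 'cx': 286.66, 'cy': 216.856, 'R': [[-0.016, -1.0, -0.018], [-0.981, 0.019, -0.195], [0.195, 0.015, -0.981]], 't': [79.213, 481.523, 1324.037]}
crank [([137.4, 253.5], 0.83), ([237.7, 246.8], 0.82), ([211.8, 252.6], 0.69), ([211.4, 298.6], 0.69)]
crank_hub [([138.4, 254.3], 0.79), ([238.5, 250.2], 0.75), ([209.3, 297.1], 0.65), ([205.2, 249.2], 0.52), ([276.9, 146.6], 0.23)]
crank_knob [([185.1, 259.9], 0.87), ([154.6, 255.0], 0.77), ([230.1, 297.0], 0.65), ([254.5, 233.5], 0.58), ([191.3, 193.2], 0.46)]
shaft_seat [([301.5, 171.3], 0.56)]
stop_face [([276.9, 147.7], 0.48)]
buffer_face [([262.8, 148.7], 0.86), ([188.4, 194.3], 0.36)]
filler [([306.9, 165.7], 0.87), ([239.9, 246.7], 0.65)]
```

View pics/scene0.png

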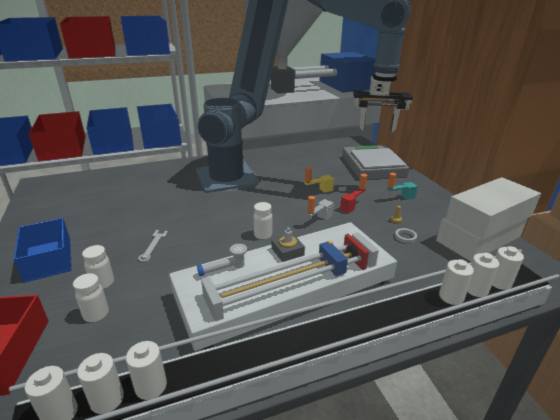

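View pics/top0.png

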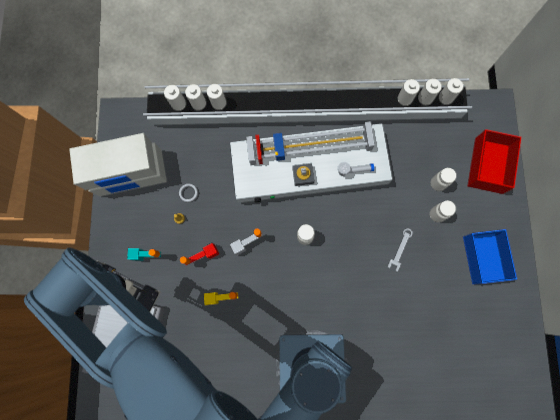

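```bash
python3 - <<'E'
import cv2
a=cv2.imread('pics/scene0.png'); b=cv2.imread('pics/top0.png')
cv2.imwrite('pics/scene0c.png',cv2.resize(a[150:310,220:430],None,fx=3.7,fy=3.7,interpolation=2))
cv2.imwrite('pics/top0c.png',cv2.resize(b[120:320,110:360],None,fx=3,fy=3,interpolation=2))
E
```

```text
(no output)
```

View pics/scene0c.png

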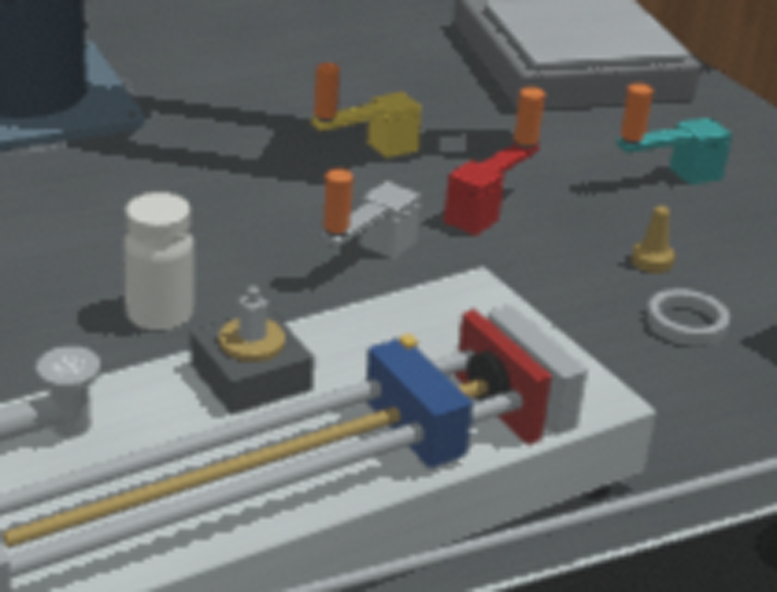

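View pics/top0c.png

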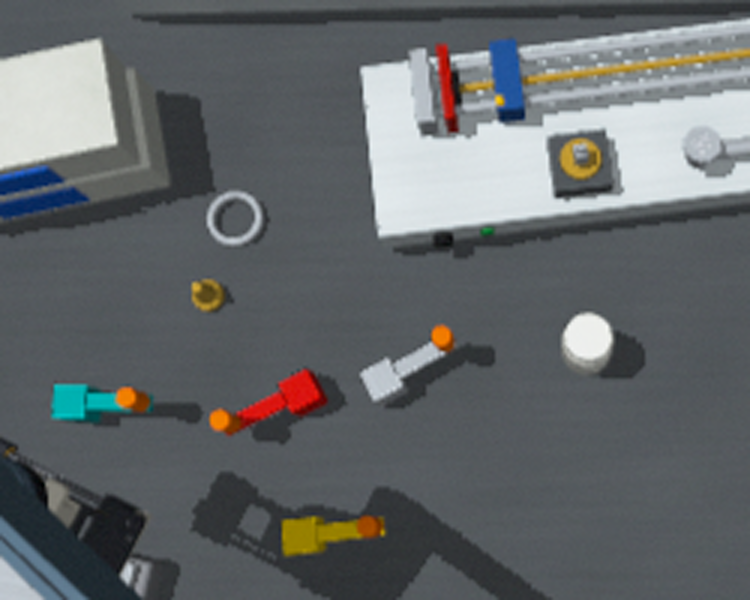

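The scene shows the silver-grey crank, which is the one to use. In the top view its hub top is at about (237, 247) and its knob at (257, 232). The yellow, red and turquoise cranks are decoys. The machine's shaft is at about (303, 172), with the blue block at (279, 147) and the red plate at (258, 150).

```bash
python3 - <<'E'
from h import *
s=calibration('scene');t=calibration('top')
T=lambda u:(u[0]/3+110,u[1]/3+120); S=lambda u:(u[0]/3.7+220,u[1]/3.7+150)
def P(n,a,b,z):
    print(n,'tri',[np.round(x,1) for x in tri(t,T(a),s,S(b))],'top@z',np.round(atz(t,T(a),z),1),'scene@z',np.round(atz(s,S(b),z),1))
P('hubtop',(382,380),(393,193),50)
P('knobtop',(441,335),(339,174),103)
P('pintop',(582,149),(253,292),150)
P('shoulder',(580,160),(252,338),115)
P('redhubtop',(301,385),(476,178),50)
print(tri(t,(301.5,171.3),s,(288.6,242.5)))
# blue block near edges/ red
for n,a in [('c1',(378,238)),('c2',(361,68)),]: print(n,atz(t,T(a),70))
for n,b in [('c1',(485,268)),('c2',(653,412))]: print(n,atz(s,S(b),70))
# arm base corners
E
```

```text
hubtop tri [array([387.4, 235. ,  50.1]), np.float64(4.3)] top@z [386.5 233.   50. ] scene@z [387.5 237.3  50. ]
knobtop tri [array([426.4, 164.7, 102.7]), np.float64(1.1)] top@z [426.2 164.1 103. ] scene@z [427. 165. 103.]
pintop tri [array([615.3,  13.9, 139.8]), np.float64(2.8)] top@z [611.5  12.9 150. ] scene@z [629.8   9.5 150. ]
shoulder tri [array([614.8,  14.7, 101.9]), np.float64(1.7)] top@z [610.5  14.3 115. ] scene@z [632.    8.7 115. ]
redhubtop tri [array([383.1, 321.9,  46.9]), np.float64(0.3)] top@z [382.7 321.1  50. ] scene@z [387.9 319.   50. ]
(array([620.63651691,  17.35695703, 101.92308625]), np.float64(4.9667343418205805))
c1 [540.24763638 235.86264066  70.        ]
c2 [737.29583355 256.64442347  70.        ]
c1 [547.9918089  236.00704773  70.        ]
c2 [742.83836115 254.11007621  70.        ]
```

```bash
cat >> h.py <<'E'
from scipy.spatial.transform import Rotation as Ro
def st(p=True):
    o=r.get_obs();w=o['orientation'];M=Ro.from_quat([w[1],w[2],w[3],w[0]]).as_matrix()
    if p:
        print('t',round(o['time_s'],2),'pos',np.round(o['ee_pos'],1),'x',np.round(M[:,0],3),'z',np.round(M[:,2],3),'jawyaw',round(np.degrees(np.arctan2(M[1,2],M[0,2])),2),'F',np.round(o['contact_force'],1),'M',np.round(o['moment'],2),'gap',round(o['finger_gap'],1),'q',np.round(o['q'],2))
    return o,M
E
python3 - <<'E'
from h import *
o,M=st()
k=calibration('wrist');R=np.array(k['R']);t=np.array(k['t']).reshape(3)
print('cam pos',-R.T@t,'fwd',R[2],'right',R[0],k['fx'],k['cx'],k['cy'])
print('cam in tool',M.T@(-R.T@t-o['ee_pos']))
E
```

```text
t 0.8 pos [247.5 491.2 218.7] x [ 0.  0. -1.] z [0.45  0.893 0.   ] jawyaw 63.26 F [ 0.3 -0.5  0.4] M [ 0.01 -0.01  0.02] gap 92.9 q [ 0.9   0.26  1.53  0.    1.35 -0.2 ]
cam pos [187.53121609 520.94809421 384.8409423 ] fwd [ 0.21843299 -0.10991875 -0.96964163] right [4.50815886e-01 8.92616884e-01 3.68927707e-04] 339.3730236125238 283.21358466995656 211.36743320318607
cam in tool [-166.16794421   66.94618924   -0.39501384]
```

Emit:
drive_tool:
  targets:
    - [[0.093,0.03,-0.04,0.01,0,0,-4],[0.093,0.03,-0.038,0.01,0,0,-4],[0.093,0.03,-0.038,0.01,0,0,-4],[0.093,0.03,-0.038,0.01,0,0,-4],[0.093,0.03,-0.038,0.01,0,0,-4]]

```text
time_s: 1.3
ee_pos: [394.8, 298.8, 268.2]
orientation: [0.657, -0.26, 0.658, 0.261]
contact_force: [0.8, 0.3, -0.1]
finger_gap: 93.1
```

Emit:
drive_tool:
  targets:
    - [[0.093,0.03,-0.04,0.0,0,0,-4],[0.093,0.03,-0.038,0.0,0,0,-4],[0.093,0.03,-0.038,0,0,0,-4],[0.093,0.03,-0.038,0.0,0,0,-2],[0.093,0.03,-0.038,0.0,0,0,0]]

```text
time_s: 1.8
ee_pos: [548.5, 101.1, 271.7]
orientation: [0.687, -0.174, 0.683, 0.175]
contact_force: [0.5, 1.0, -1.1]
finger_gap: 92.9
```

Emit:
drive_tool:
  targets:
    - [[0.093,0.033,-0.037,-0.01,0,0,0],[0.093,0.033,-0.037,-0.01,0,0,0],[0.093,0,-0.012,-0.01,0,0,0],[0.093,0,0,0,0,0,0]]

```text
time_s: 2.2
ee_pos: [616.1, 9.1, 240.7]
orientation: [0.688, -0.172, 0.683, 0.172]
contact_force: [-0.3, 0.5, -0.1]
finger_gap: 93.3
```

```bash
python3 - <<'E'
from h import *
o,M=st(); k=calibration('wrist'); im=save('wrist','w1.png')
u=proj(k,[615,14,140]);print(u, proj(k,[615,14,102]))
print(landmark_of('shaft_seat','wrist'))
c=cv2.cvtColor(im,cv2.COLOR_RGB2BGR);x,y=map(int,u)
cv2.imwrite('pics/w1c.png',cv2.resize(c[y-60:y+60,x-70:x+70],None,fx=5,fy=5,interpolation=2)); print(x-70,y-60)
import pickle;pickle.dump(k,open('k1.pkl','wb'))
E
```

```text
t 2.2 pos [616.1   9.1 240.7] x [ 0.007  0.002 -1.   ] z [0.882 0.471 0.007] jawyaw 28.12 F [-0.3  0.5 -0.1] M [0.   0.06 0.06] gap 93.3 q [-0.17  0.36  1.34  0.    1.44 -0.66]
[284.04659434 204.930563  ] [283.66859241 195.49034832]
[{'uv': [284.7, 196.5], 'conf': 0.65}, {'uv': [422.1, 151.3], 'conf': 0.32}]
214 144
```

View pics/w1c.png

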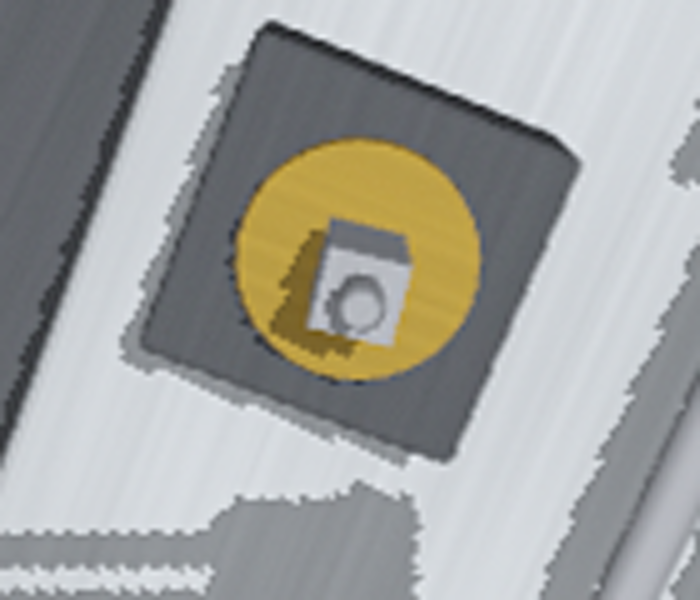

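View pics/w1.png

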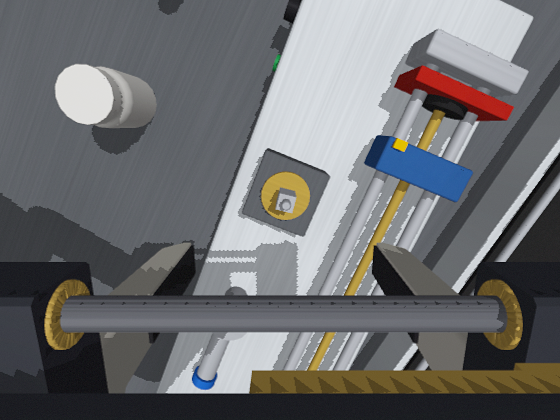

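The wrist view shows the shaft's square top at about (287, 203), with the pilot pin on it. The square is turned a little to the image axes. I'll work out its yaw and centre next.

```bash
python3 - <<'E'
from h import *
import pickle;k=pickle.load(open('k1.pkl','rb'))
C=[(325,247),(412,265),(392,346),(308,328)]
g=lambda c:(c[0]/5+214-.4,c[1]/5+144-.4)
z=130
P=[atz(k,g(c),z) for c in C]
for a,b in zip(P,P[1:]+P[:1]):
    d=b-a;print(np.linalg.norm(d),np.degrees(np.arctan2(d[1],d[0]))%90)
print('cen',np.mean(P,0),'pin',atz(k,g((361,304)),140))
# shoulder circle: extents left 236 right 481 top 138 bottom 381
a=atz(k,g((236,260)),102);b=atz(k,g((481,260)),102);print('shoulder',(a+b)/2,np.linalg.norm(a-b)); print(atz(k,g((358,260)),102))
# gearbox box yaw
G=[(270,22),(578,162),(448,462),(143,345)]
Q=[atz(k,g(c),98) for c in G]
for a,b in zip(Q,Q[1:]+Q[:1]):
    d=b-a;print('box',np.linalg.norm(d),np.degrees(np.arctan2(d[1],d[0]))%90)
# refine square via segmentation
im=cv2.cvtColor(cv2.imread('pics/w1.png'),cv2.COLOR_BGR2RGB).astype(int)
print(im[190:216,274:302].sum(2)//3)
E
```

```text
14.793686568873758 16.09432655732426
14.292944435273004 14.95821465626608
14.478114728862902 15.511999324150167
14.143026781675074 16.227711023239834
cen [616.417764   14.0327862 130.       ] pin [616.04233823  15.05130217 140.        ]
shoulder [616.37722375  14.61596548 102.        ] 44.872272809599494
[616.28654393  14.5677759  102.        ]
box 61.50950923931918 3.811364163797334
box 62.07383975572477 6.346309097014952
box 62.12032421388503 6.1219849806408035
box 64.55459553737576 5.751165794971712
[[141 130  85  86  96 116 108 113 113 112 112 111 110 111 111 109 112 118
  126 134 134 143 144 142 142 142 140 140]
 [142 128  88  89  90  94 108 113 111 111 112 112 112 112 111 110 111 111
  111 108 116 135 144 143 144 142 141 142]
 [125  85  90  90  93  96 113 112 111 110 111 110 111 113 112 111 110 111
  111 110 117 135 142 144 142 142 143 143]
 [ 84  88  88  91  90 119 156 138 122 120 117 111 109 110 110 111 111 111
  111 110 109 125 141 138 141 143 143 143]
 [ 86  88  88  89  99 148 193 192 187 175 167 136 122 119 118 111 109 109
  110 109 109 123 139 139 139 139 140 142]
 [ 90  
[... 1750 characters left out ...]
 87  85  82  80  92 134 157 115 121 150 186 159 143 160 191 191 189 188
  183 150 140 139 140 138 138 138 137 138]
 [ 87  87  88  85  85  87  85  86  95 135 165 171 188 188 189 189 189 186
  172 137 141 141 142 141 140 138 137 138]
 [ 89  89  88  88  88  86  86  89  88  85  83 107 140 159 177 180 187 185
  171 136 139 139 141 142 142 141 141 140]
 [ 96  96  87  89  88  92  94  86  85  85 105 141 138 136 134 134 140 150
  147 135 136 137 139 139 140 141 142 139]
 [142 134  96  95  89 113 134  96  93  88 111 139 135 136 139 138 136 137
  135 136 137 136 137 138 139 139 138 117]
 [139 139 143 132 112 143 141 142 132 111 139 137 137 136 137 136 138 139
  138 139 138 139 138 137 137 125 108  98]]
```

Emit:
drive_tool:
  targets:
    - [[0.093,-0.034,0.034,0,0,0,0],[0.093,-0.034,0.034,0,0,0,0],[0.093,-0.034,0.034,0,0,0,0],[0.093,-0.034,0.034,0,0,0,0],[0.093,-0.034,0.034,0,0,0,0]]

```text
time_s: 2.8
ee_pos: [441.7, 186.7, 245.5]
orientation: [0.692, -0.172, 0.68, 0.173]
contact_force: [-0.0, 1.8, 0.6]
finger_gap: 93.0
```

Emit:
drive_tool:
  targets:
    - [[0.093,-0.034,0.034,0,0,0,0],[0.093,-0.025,0.027,0,0,0,0],[0.093,0,0,0,0,0,0]]

```text
time_s: 3.1
ee_pos: [372.5, 255.2, 249.4]
orientation: [0.693, -0.175, 0.677, 0.179]
contact_force: [0.1, -0.7, -0.1]
finger_gap: 92.9
```

```bash
cat > lookc.py <<'E'
from h import *
o,M=st(); k=calibration('wrist'); im=save('wrist','w2.png')
u=proj(k,[387,235,50]);print(u)
for n in ['crank_hub','crank_knob']:print(landmark_of(n,'wrist'))
c=cv2.cvtColor(im,cv2.COLOR_RGB2BGR);x,y=map(int,u)
x0,y0=max(x-100,0),max(y-70,0)
cv2.imwrite('pics/w2c.png',cv2.resize(c[y0:y0+120,x0:x0+180],None,fx=4,fy=4,interpolation=2)); print(x0,y0)
import pickle;pickle.dump(k,open('k2.pkl','wb'))
E
python3 lookc.py
```

```text
t 3.1 pos [372.5 255.2 249.4] x [ 0.021  0.011 -1.   ] z [0.874 0.485 0.023] jawyaw 29.0 F [ 0.1 -0.7 -0.1] M [-0.04 -0.   -0.05] gap 92.9 q [ 0.35  0.04  1.72  0.    1.36 -0.16]
[281.6957477  210.73496462]
[{'uv': [184.4, 63.7], 'conf': 0.95}, {'uv': [281.8, 205.8], 'conf': 0.93}, {'uv': [311.5, 131.3], 'conf': 0.62}]
[{'uv': [142.8, 137.2], 'conf': 0.87}, {'uv': [325.3, 48.7], 'conf': 0.61}, {'uv': [286.1, 286.2], 'conf': 0.59}]
181 140
```

View pics/w2c.png

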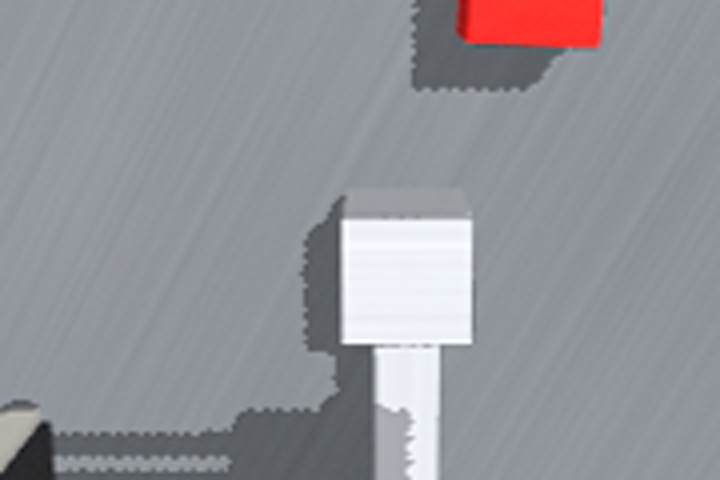

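View pics/w2.png

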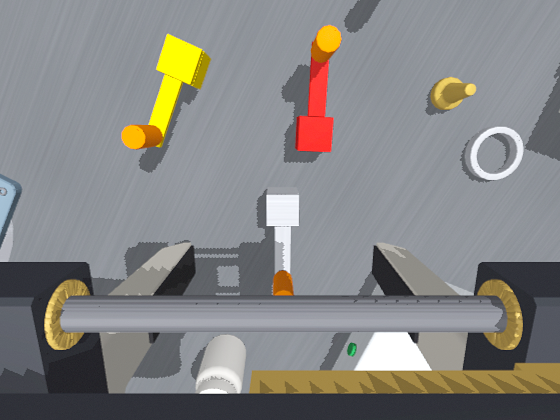

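The wrist view shows the silver crank's hub top at about (283, 210), square to the image. Its arm leads down the picture to the orange knob at (284, 285).

```bash
python3 - <<'E'
from h import *
import pickle;k=pickle.load(open('k2.pkl','rb'))
C=[(341,219),(472,219),(472.5,345),(340.5,345)]
g=lambda c:(c[0]/4+181-.4,c[1]/4+140-.4)
P=[atz(k,g(c),50) for c in C]
for a,b in zip(P,P[1:]+P[:1]):
    d=b-a;print(np.linalg.norm(d),np.degrees(np.arctan2(d[1],d[0]))%90)
print('cen',np.mean(P,0))
im=cv2.imread('pics/w2.png')
m=((im.min(2)>205)).astype(np.uint8);n,l,s,c=cv2.connectedComponentsWithStats(m)
o,M=st()
# rotvec to level tool x to -z
x=M[:,0];v=np.cross(x,[0,0,-1]);print('level rotvec deg',np.degrees(v))
E
```

```text
35.941276694987714 28.687658464047512
36.08421666760329 29.810277834301097
37.07416123167641 28.55829669969154
35.996103707531006 28.009851526517934
cen [387.28508914 235.74302414  50.        ]
t 3.25 pos [376.7 252.2 249.1] x [ 0.022  0.009 -1.   ] z [0.876 0.481 0.024] jawyaw 28.76 F [ 0.4  0.  -0. ] M [-0.03  0.   -0.03] gap 93.2 q [ 0.34  0.04  1.72  0.    1.36 -0.16]
level rotvec deg [-0.51209833  1.25993683  0.        ]
```

Emit:
drive_tool:
  targets:
    - [[0.093,0.0085,-0.0135,-0.03,-0.5,1.3,0],[0.093,0.002,-0.003,-0.04,0,0,0],[0.093,0,0,-0.04,0,0,0],[0.093,0,0,-0.03,0,0,0],[0.093,0,0,0,0,0,0]]

```text
time_s: 3.75
ee_pos: [393.3, 232.3, 108.1]
orientation: [0.689, -0.174, 0.682, 0.174]
contact_force: [-0.3, -0.0, -0.1]
finger_gap: 93.1
```

```bash
cat > lv.py <<'E'
from h import *
o,M=st();print('level rotvec deg',np.round(np.degrees(np.cross(M[:,0],[0,0,-1])),2))
E
python3 lv.py
```

```text
t 3.75 pos [393.3 232.3 108.1] x [ 0.009  0.002 -1.   ] z [0.879 0.477 0.009] jawyaw 28.48 F [-0.3 -0.  -0.1] M [-0.05  0.04  0.  ] gap 93.1 q [ 0.29  0.2   1.91 -0.    1.02 -0.21]
level rotvec deg [-0.09  0.52  0.  ]
```

Emit:
drive_tool:
  targets:
    - [[0.093,-0.006,0.0035,-0.03,-0.1,0.6,0.3],[0.093,0,0,-0.025,0,0,0],[0.093,0,0,-0.02,0,0,0],[0.093,0,0,0,0,0,0]]

```text
time_s: 4.15
ee_pos: [394.2, 234.6, 35.9]
orientation: [0.687, -0.174, 0.683, 0.174]
contact_force: [-0.3, -0.3, 0.6]
finger_gap: 93.2
```

```bash
python3 lv.py
```

```text
t 4.15 pos [394.2 234.6  35.9] x [ 0.006  0.002 -1.   ] z [0.879 0.477 0.006] jawyaw 28.49 F [-0.3 -0.3  0.6] M [-0.06  0.02  0.03] gap 93.2 q [ 0.29  0.31  1.98 -0.    0.84 -0.2 ]
level rotvec deg [-0.09  0.33  0.  ]
```

Emit:
drive_tool:
  targets:
    - [[0.093,-0.008,0.001,-0.012,-0.1,0.4,0.3],[0.093,0,0,-0.008,0,0,0],[0.093,0,0,0,0,0,0]]

```text
time_s: 4.45
ee_pos: [389.7, 236.0, 18.1]
orientation: [0.687, -0.175, 0.683, 0.175]
contact_force: [-0.6, -0.5, 0.3]
finger_gap: 93.0
```

```bash
python3 lv.py
```

```text
t 4.45 pos [389.7 236.   18.1] x [ 0.004  0.001 -1.   ] z [0.877 0.481 0.004] jawyaw 28.72 F [-0.6 -0.5  0.3] M [ 0.02 -0.02 -0.01] gap 93.0 q [ 0.3   0.34  2.01  0.    0.79 -0.2 ]
level rotvec deg [-0.08  0.25  0.  ]
```

Emit:
drive_tool:
  targets:
    - [[0.093,-0.003,0.0,-0.002,-0.1,0.3,0.1],[0.06,0,0,0,0,0,0],[0.04,0,0,0,0,0,0],[0.03,0,0,0,0,0,0],[0.02,0,0,0,0,0,0]]
  newtons: 25

```text
time_s: 4.95
ee_pos: [387.9, 236.7, 17.9]
orientation: [0.686, -0.176, 0.684, 0.176]
contact_force: [0.0, -0.3, 0.1]
finger_gap: 65.4
```

Emit:
drive_tool:
  targets:
    - [[0.02,0,0,0,0,0,0],[0.02,0,0,0,0,0,0],[0.02,0,0,0,0,0,0]]
  newtons: 40

```text
time_s: 5.25
ee_pos: [388.1, 236.7, 18.2]
orientation: [0.686, -0.176, 0.684, 0.176]
contact_force: [0.2, 1.3, -0.3]
finger_gap: 41.4
```

```bash
python3 lv.py
```

```text
t 5.25 pos [388.1 236.7  18.2] x [ 0.003  0.001 -1.   ] z [0.876 0.483 0.003] jawyaw 28.87 F [ 0.2  1.3 -0.3] M [-0.06  0.01 -0.01] gap 41.4 q [ 0.3   0.34  2.01 -0.    0.79 -0.2 ]
level rotvec deg [-0.04  0.15  0.  ]
```

Emit:
drive_tool:
  targets:
    - [[0.02,0,0,-0.002,0,0,0],[0.02,0,0,0,0,0,0],[0.02,0,0,0,0,0,0],[0.02,0,0,0,0,0,0]]
  newtons: 40

```text
time_s: 5.65
ee_pos: [388.1, 236.7, 16.9]
orientation: [0.686, -0.176, 0.684, 0.176]
contact_force: [0.3, 0.6, 1.7]
finger_gap: 35.8
```

```bash
python3 lv.py
```

```text
t 5.65 pos [388.1 236.7  16.9] x [ 0.003  0.001 -1.   ] z [0.876 0.483 0.003] jawyaw 28.87 F [0.3 0.6 1.7] M [-0.09  0.17  0.04] gap 35.8 q [ 0.3   0.34  2.01 -0.    0.79 -0.2 ]
level rotvec deg [-0.04  0.16  0.  ]
```

Emit:
drive_tool:
  targets:
    - [[0.02,0,0,0.02,0,0,0],[0.02,0,0,0.04,0,0,-2],[0.02,0,0,0.045,0,0,-3],[0.02,0.01,-0.01,0.045,0,0,-3],[0.02,0.02,-0.02,0.035,0,0,-2]]

```text
time_s: 6.15
ee_pos: [408.1, 205.2, 199.8]
orientation: [0.691, -0.115, 0.705, 0.115]
contact_force: [1.3, 0.0, -1.7]
finger_gap: 35.5
```

Emit:
drive_tool:
  targets:
    - [[0.02,0.03,-0.03,0.01,0,0,-2],[0.02,0.03,-0.03,0.0,0,0,-1],[0.02,0.03,-0.03,0,0,0,0],[0.02,0.03,-0.03,0,0,0,0],[0.02,0.03,-0.03,0,0,0,0]]

```text
time_s: 6.65
ee_pos: [562.7, 51.9, 214.8]
orientation: [0.697, -0.096, 0.704, 0.098]
contact_force: [1.3, -0.0, -2.8]
finger_gap: 35.9
```

```bash
python3 lv.py
```

```text
t 6.65 pos [562.7  51.9 214.8] x [-0.011  0.002 -1.   ] z [ 0.962  0.272 -0.01 ] jawyaw 15.81 F [ 1.3 -0.  -2.8] M [ 0.01 -0.03 -0.01] gap 35.9 q [-0.11  0.3   1.49  0.    1.36 -0.38]
level rotvec deg [-0.09 -0.64 -0.  ]
```

Emit:
drive_tool:
  targets:
    - [[0.02,0.03,-0.02,-0.01,-0.1,-0.6,0],[0.02,0.018,-0.012,-0.01,0,0,0],[0.02,0.005,-0.003,-0.01,0,0,0],[0.02,0,0,0,0,0,0],[0.02,0,0,0,0,0,0]]

```text
time_s: 7.15
ee_pos: [617.9, 10.6, 177.6]
orientation: [0.698, -0.094, 0.704, 0.096]
contact_force: [-0.0, -0.3, -2.6]
finger_gap: 36.1
```

```bash
python3 lv.py; python3 - <<'E'
from h import *
for n in ('scene','wrist','top'): save(n,n+'3.png')
a=cv2.imread('pics/scene3.png');cv2.imwrite('pics/scene3c.png',cv2.resize(a[170:290,230:370],None,fx=5,fy=5,interpolation=2))
E
```

```text
t 7.15 pos [617.9  10.6 177.6] x [-0.008  0.    -1.   ] z [ 0.964  0.266 -0.008] jawyaw 15.44 F [-0.  -0.3 -2.6] M [-0.03  0.07 -0.04] gap 36.1 q [-0.16  0.41  1.42 -0.    1.32 -0.43]
level rotvec deg [-0.02 -0.47 -0.  ]
```

View pics/scene3c.png

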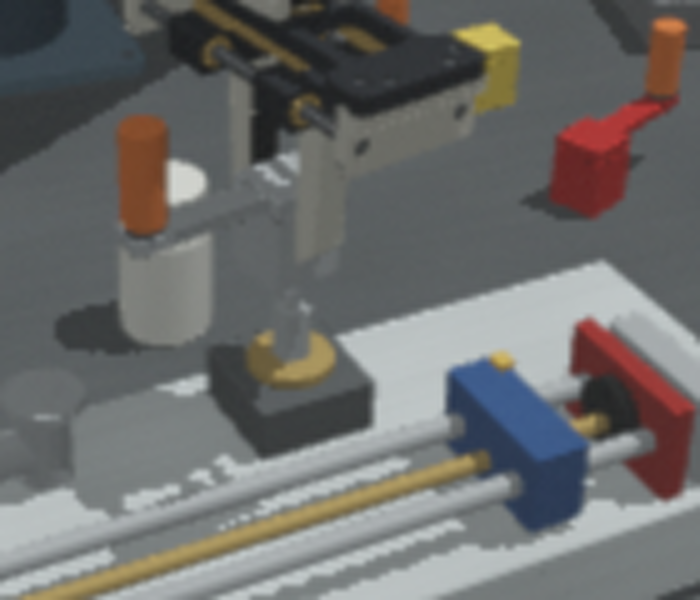

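View pics/wrist3.png

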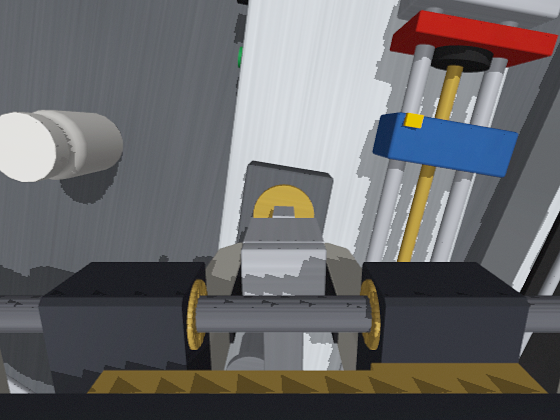

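The crank hangs above the shaft, held square, with its hub hiding part of the shaft in the wrist view at about (284, 212). It is a few mm off in y, so I'll centre it and come down slowly.

Emit:
drive_tool:
  targets:
    - [[0.02,-0.002,0.0045,-0.005,0,-0.5,0.3],[0.02,0,0,-0.005,0,0,0],[0.02,0,0,0,0,0,0],[0.02,0,0,0,0,0,0]]

```text
time_s: 7.7
ee_pos: [615.2, 18.2, 170.4]
orientation: [0.702, -0.099, 0.698, 0.098]
contact_force: [0.2, -0.1, -3.0]
finger_gap: 35.5
```

```bash
python3 lv.py
```

```text
t 7.7 pos [615.2  18.2 170.4] x [ 0.006 -0.    -1.   ] z [0.961 0.276 0.006] jawyaw 15.99 F [ 0.2 -0.1 -3. ] M [-0.01  0.08  0.02] gap 35.5 q [-0.15  0.4   1.45  0.    1.28 -0.43]
level rotvec deg [0.01 0.36 0.  ]
```

Emit:
drive_tool:
  targets:
    - [[0.02,0.001,-0.003,-0.005,0,0.3,-0.3],[0.02,0,0,0,0,0,0],[0.02,0,0,0,0,0,0]]

```text
time_s: 8.0
ee_pos: [616.6, 14.9, 165.3]
orientation: [0.701, -0.097, 0.7, 0.096]
contact_force: [0.2, -0.5, -2.8]
finger_gap: 35.8
```

```bash
python3 lv.py
```

```text
t 8.0 pos [616.6  14.9 165.3] x [ 0.001 -0.    -1.   ] z [0.963 0.27  0.001] jawyaw 15.67 F [ 0.2 -0.5 -2.8] M [-0.07  0.02  0.01] gap 35.8 q [-0.16  0.41  1.45 -0.    1.28 -0.43]
level rotvec deg [0.03 0.08 0.  ]
```

Emit:
drive_tool:
  targets:
    - [[0.02,-0.0005,0,-0.005,0,0,0],[0.02,0,0,-0.005,0,0,0],[0.02,0,0,-0.004,0,0,0],[0.02,0,0,0,0,0,0]]

```text
time_s: 8.4
ee_pos: [616.1, 14.7, 149.8]
orientation: [0.701, -0.096, 0.7, 0.096]
contact_force: [-0.6, 0.8, -2.2]
finger_gap: 36.3
```

```bash
python3 lv.py
```

```text
t 8.4 pos [616.1  14.7 149.8] x [ 0.001 -0.    -1.   ] z [0.963 0.269 0.001] jawyaw 15.63 F [-0.6  0.8 -2.2] M [0.12 0.02 0.05] gap 36.3 q [-0.16  0.43  1.47  0.    1.25 -0.43]
level rotvec deg [0.   0.07 0.  ]
```

Emit:
drive_tool:
  targets:
    - [[0.02,0,0.0002,-0.002,0,0,0],[0.02,0,0,-0.002,0,0,0],[0.02,0,0,-0.002,0,0,0],[0.02,0,0,0,0,0,0]]

```text
time_s: 8.8
ee_pos: [616.0, 14.9, 143.0]
orientation: [0.701, -0.096, 0.7, 0.096]
contact_force: [-0.8, -0.4, -3.4]
finger_gap: 35.8
```

```bash
python3 lv.py
```

```text
t 8.8 pos [616.   14.9 143. ] x [ 0.001 -0.    -1.   ] z [0.963 0.27  0.001] jawyaw 15.65 F [-0.8 -0.4 -3.4] M [-0.03  0.02 -0.01] gap 35.8 q [-0.16  0.43  1.47 -0.    1.23 -0.43]
level rotvec deg [0.01 0.04 0.  ]
```

Emit:
drive_tool:
  targets:
    - [[0.02,0,0,-0.004,0,0,0],[0.02,0,0,-0.004,0,0,0],[0.02,0,0,-0.003,0,0,0],[0.02,0,0,0,0,0,0]]

```text
time_s: 9.2
ee_pos: [615.9, 14.9, 131.1]
orientation: [0.701, -0.096, 0.7, 0.096]
contact_force: [0.3, 0.1, -2.6]
finger_gap: 35.8
```

```bash
python3 lv.py
```

```text
t 9.2 pos [615.9  14.9 131.1] x [ 0.001 -0.    -1.   ] z [0.963 0.27  0.001] jawyaw 15.65 F [ 0.3  0.1 -2.6] M [-0.01  0.05  0.01] gap 35.8 q [-0.16  0.44  1.49 -0.    1.21 -0.43]
level rotvec deg [0.01 0.04 0.  ]
```

Emit:
drive_tool:
  targets:
    - [[0.02,0,0,-0.004,0,0,0],[0.02,0,0,-0.003,0,0,0],[0.02,0,0,-0.001,0,0,0],[0.02,0,0,0,0,0,0]]

```text
time_s: 9.6
ee_pos: [616.2, 14.9, 123.0]
orientation: [0.701, -0.096, 0.7, 0.096]
contact_force: [-0.1, 0.3, -3.3]
finger_gap: 35.7
```

```bash
python3 lv.py
```

```text
t 9.6 pos [616.2  14.9 123. ] x [ 0.001 -0.    -1.   ] z [0.963 0.27  0.001] jawyaw 15.65 F [-0.1  0.3 -3.3] M [-0.06  0.07 -0.02] gap 35.7 q [-0.16  0.45  1.5  -0.    1.19 -0.43]
level rotvec deg [0.02 0.08 0.  ]
```

Emit:
drive_tool:
  targets:
    - [[0.02,0,0,-0.002,0,0,0],[0.02,0,0,-0.001,0,0,0],[0.02,0,0,-0.001,0,0,0]]

```text
time_s: 9.9
ee_pos: [616.3, 14.9, 123.0]
orientation: [0.702, -0.097, 0.699, 0.096]
contact_force: [-3.5, 0.2, 6.2]
finger_gap: 35.4
```

Emit:
drive_tool:
  targets:
    - [[0.02,0,0,-0.001,0,0,0],[0.02,0,0,0,0,0,0]]

```text
time_s: 10.1
ee_pos: [616.3, 15.0, 123.0]
orientation: [0.702, -0.097, 0.699, 0.096]
contact_force: [-0.0, 0.6, -2.9]
finger_gap: 35.5
```

```bash
python3 lv.py
```

```text
t 10.1 pos [616.3  15.  123. ] x [ 0.004 -0.001 -1.   ] z [0.963 0.27  0.004] jawyaw 15.67 F [-0.   0.6 -2.9] M [ 0.04  0.09 -0.02] gap 35.5 q [-0.16  0.45  1.5  -0.    1.19 -0.43]
level rotvec deg [0.07 0.26 0.  ]
```

```bash
python3 - <<'E'
from h import *
a=cv2.cvtColor(save('scene','scene4.png'),cv2.COLOR_RGB2BGR);cv2.imwrite('pics/scene4c.png',cv2.resize(a[190:270,240:340],None,fx=8,fy=7,interpolation=2))
s=calibration('scene')
for z in (98,102,106): print(z,[np.round(((proj(s,[616.3,14.5,z])-[240,190])*[8,7]),0)], (proj(s,[616.3-18,14.5,z])-[240,190])*[8,7])
E
```

```text
98 [array([383., 371.])] [362.44337704 343.42438732]
102 [array([383., 362.])] [362.63237672 334.40491913]
106 [array([383., 353.])] [362.82216138 325.34798963]
```

View pics/scene4c.png

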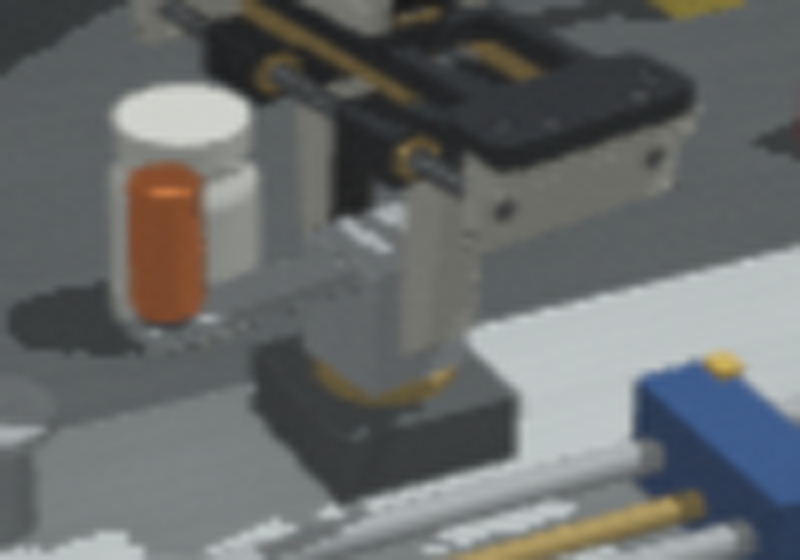

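The scene view shows the hub's underside down on the brass shoulder. The corner overlaps the ring at about (287, 247) and there is no visible gap. Downward resistance began abruptly at TCP z = 123. I'll open, lift clear of the hub, and slide along the arm to the knob.

Emit:
drive_tool:
  targets:
    - [[0.06,0,0,0,0,0,0],[0.06,0,0,0,0,0,0],[0.06,0,0,0,0,0,0],[0.06,0,0,0,0,0,0]]

```text
time_s: 10.55
ee_pos: [617.8, 14.6, 122.9]
orientation: [0.703, -0.097, 0.698, 0.095]
contact_force: [-0.5, 0.1, 0.1]
finger_gap: 59.2
```

```bash
python3 lv.py
```

```text
t 10.55 pos [617.8  14.6 122.9] x [ 0.007 -0.002 -1.   ] z [0.963 0.27  0.006] jawyaw 15.66 F [-0.5  0.1  0.1] M [-0.02  0.06 -0.01] gap 59.2 q [-0.16  0.45  1.5  -0.    1.18 -0.43]
level rotvec deg [0.1 0.4 0. ]
```

Emit:
drive_tool:
  targets:
    - [[0.06,-0.001,0,0.01,0.1,0.4,0],[0.06,0,0,0.015,0,0,0],[0.06,0,0,0.015,0,0,0],[0.06,0,0,0,0,0,0],[0.06,0,0,0,0,0,0]]

```text
time_s: 11.05
ee_pos: [616.8, 14.4, 165.8]
orientation: [0.7, -0.096, 0.701, 0.096]
contact_force: [-0.2, 0.4, 0.4]
finger_gap: 59.9
```

```bash
python3 lv.py;python3 - <<'E'
from h import *
a=cv2.cvtColor(save('scene','scene5.png'),cv2.COLOR_RGB2BGR);cv2.imwrite('pics/scene5c.png',cv2.resize(a[190:270,240:340],None,fx=8,fy=7,interpolation=2))
save('top','top5.png')
E
```

```text
t 11.05 pos [616.8  14.4 165.8] x [-0.001  0.    -1.   ] z [ 0.963  0.27  -0.001] jawyaw 15.66 F [-0.2  0.4  0.4] M [-0.03  0.07 -0.01] gap 59.9 q [-0.16  0.42  1.44  0.    1.29 -0.43]
level rotvec deg [-0.02 -0.05 -0.  ]
```

View pics/scene5c.png

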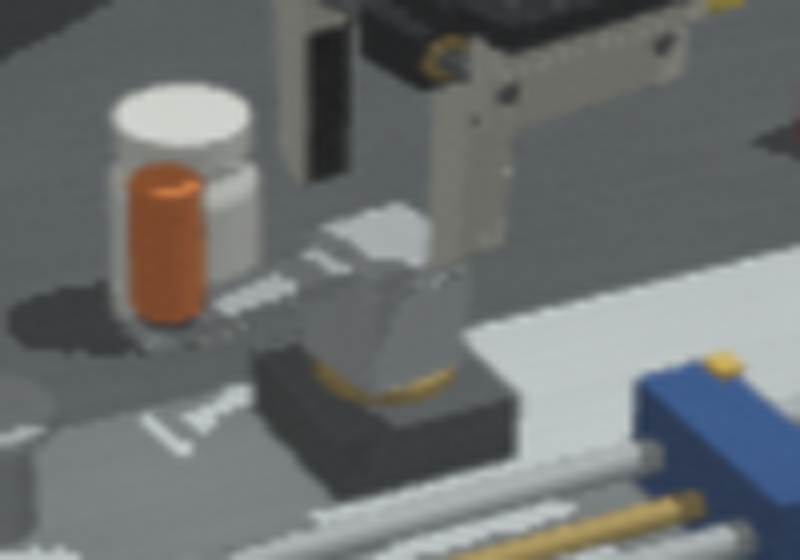

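The crank stayed exactly where it was on release, with its knob still at about (261, 224), so it is seated. Next I slide to the knob.

Emit:
drive_tool:
  targets:
    - [[0.06,0.006,-0.02,0,0,0,0],[0.06,0.006,-0.02,0,0,0,0],[0.06,0.006,-0.02,0,0,0,0],[0.06,0.003,-0.012,0,0,0,0],[0.06,0,0,0,0,0,0]]

```text
time_s: 11.65
ee_pos: [636.1, -58.4, 161.6]
orientation: [0.698, -0.096, 0.703, 0.098]
contact_force: [0.3, 0.5, -1.3]
finger_gap: 59.9
```

```bash
python3 lv.py
```

```text
t 11.65 pos [636.1 -58.4 161.6] x [-0.007  0.002 -1.   ] z [ 0.962  0.272 -0.007] jawyaw 15.77 F [ 0.3  0.5 -1.3] M [-0.07  0.03  0.03] gap 59.9 q [-0.27  0.46  1.38  0.    1.31 -0.54]
level rotvec deg [-0.14 -0.43 -0.  ]
```

Adjust, then close gently on the knob.

Emit:
drive_tool:
  targets:
    - [[0.06,0.0015,-0.004,0.005,-0.1,-0.4,0],[0.05,0,0,0,0,0,0],[0.035,0,0,0,0,0,0],[0.01,0,0,0,0,0,0],[0.01,0,0,0,0,0,0]]
  newtons: 20

```text
time_s: 12.15
ee_pos: [636.6, -59.7, 166.6]
orientation: [0.7, -0.097, 0.701, 0.098]
contact_force: [0.6, 0.4, -0.1]
finger_gap: 32.8
```

Emit:
drive_tool:
  targets:
    - [[0.01,0,0,0,0,0,0],[0.01,0,0,0,0,0,0],[0.01,0,0,0,0,0,0]]
  newtons: 20

```text
time_s: 12.45
ee_pos: [636.6, -59.1, 166.7]
orientation: [0.7, -0.097, 0.701, 0.099]
contact_force: [0.2, -0.8, -0.3]
finger_gap: 21.7
```

```bash
python3 lv.py
```

```text
t 12.45 pos [636.6 -59.1 166.7] x [-0.001  0.002 -1.   ] z [ 0.962  0.274 -0.001] jawyaw 15.92 F [ 0.2 -0.8 -0.3] M [-0.16  0.09 -0.03] gap 21.7 q [-0.27  0.45  1.38  0.    1.31 -0.55]
level rotvec deg [-0.1  -0.08 -0.  ]
```

```bash
cat > wind.py <<'E'
from h import *
import sys,json,os
d=float(sys.argv[1]); n=int(sys.argv[2]) if len(sys.argv)>2 else 5
C=np.array([615.0,17.9])
o,M=st(False); p=o['ee_pos'][:2]-C; th=np.arctan2(p[1],p[0]); R=np.hypot(*p)
f='th.json'; h=json.load(open(f)) if os.path.exists(f) else {'last':th,'tot':0}
h['tot']+=-((th-h['last']+np.pi)%(2*np.pi)-np.pi); h['last']=th; json.dump(h,open(f,'w'))
F=o['contact_force']; tang=np.array([np.sin(th),-np.cos(th)])
print('t',round(o['time_s'],2),'th',round(np.degrees(th),1),'R',round(R,1),'wound rad',round(h['tot'],3),'z',round(o['ee_pos'][2],1),'Ft(resist)',round(-F[:2]@tang,2),'Fr',round(F[:2]@p/R,2),'Fz',round(F[2],1),'level',np.round(np.degrees(np.cross(M[:,0],[0,0,-1]))[:2],2),'q',np.round(o['q'],2),'gap',round(o['finger_gap'],1))
prev=p
for k in range(1,n+1):
    a=th-d*k; q=80*np.array([np.cos(a),np.sin(a)]); print(np.round((q-prev)/1000,4).tolist(),end=' '); prev=q
print()
E
python3 wind.py 0.15
```

```text
t 12.45 th -74.4 R 80.0 wound rad 0.0 z 166.7 Ft(resist) -0.0 Fr 0.78 Fz -0.3 level [-0.1  -0.08] q [-0.27  0.45  1.38  0.    1.31 -0.55] gap 21.7
[-0.0118, -0.0024] [-0.012, -0.0006] [-0.0119, 0.0012] [-0.0116, 0.003] [-0.011, 0.0047]
```

Emit:
drive_tool:
  targets:
    - [[0.01,-0.012,-0.0025,0,0,0,0],[0.01,-0.012,-0.0005,0,0,0,0],[0.01,-0.012,0.001,0,0,0,0],[0.01,-0.0115,0.003,0,0,0,0],[0.01,-0.011,0.0045,0,0,0,0]]

```text
time_s: 12.95
ee_pos: [582.8, -54.4, 167.2]
orientation: [0.704, -0.098, 0.696, 0.097]
contact_force: [5.2, -2.0, -4.1]
finger_gap: 21.8
```

```bash
python3 wind.py 0.2
```

```text
t 12.95 th -114.0 R 79.2 wound rad 0.692 z 167.2 Ft(resist) 5.57 Fr -0.27 Fz -4.1 level [-0.02  0.65] q [-0.29  0.35  1.53  0.    1.24 -0.56] gap 21.8
[-0.0142, 0.0072] [-0.012, 0.0105] [-0.0097, 0.0127] [-0.007, 0.0144] [-0.004, 0.0155]
```

Emit:
drive_tool:
  targets:
    - [[0.01,-0.014,0.007,0,0,0.4,0],[0.01,-0.012,0.0105,0,0,0,0],[0.01,-0.0095,0.0125,0,0,0,0],[0.01,-0.007,0.0145,0,0,0,0],[0.01,-0.004,0.0155,0,0,0,0]]

```text
time_s: 13.45
ee_pos: [535.9, 3.9, 166.7]
orientation: [0.704, -0.099, 0.697, 0.094]
contact_force: [6.6, -3.3, -6.3]
finger_gap: 22.0
```

```bash
python3 wind.py 0.2
```

```text
t 13.45 th -170.0 R 80.3 wound rad 1.669 z 166.7 Ft(resist) 4.38 Fr -5.89 Fz -6.3 level [0.3  0.57] q [-0.2   0.27  1.65 -0.    1.21 -0.47] gap 22.0
[-0.0009, 0.016] [0.002, 0.0158] [0.0051, 0.0151] [0.008, 0.0138] [0.0106, 0.012]
```

Emit:
drive_tool:
  targets:
    - [[0.01,0.0,0.016,0,0.2,0.4,0],[0.01,0.0025,0.016,0,0,0,0],[0.01,0.005,0.015,0,0,0,0],[0.01,0.008,0.014,0,0,0,0],[0.01,0.0105,0.012,0,0,0,0]]

```text
time_s: 13.95
ee_pos: [558.8, 76.6, 166.3]
orientation: [0.699, -0.101, 0.702, 0.093]
contact_force: [1.9, -8.5, -3.6]
finger_gap: 21.7
```

```bash
python3 wind.py 0.2
```

```text
t 13.95 th 133.8 R 81.3 wound rad 2.651 z 166.3 Ft(resist) 4.51 Fr -7.46 Fz -3.6 level [ 0.68 -0.14] q [-0.05  0.33  1.57 -0.01  1.24 -0.32] gap 21.7
[0.0135, 0.0089] [0.0143, 0.0071] [0.0154, 0.0042] [0.0159, 0.001] [0.0158, -0.0022]
```

Emit:
drive_tool:
  targets:
    - [[0.01,0.0135,0.008,0,0.4,0,0],[0.01,0.0145,0.007,0,0.2,0,0],[0.01,0.0155,0.004,0,0,0,0],[0.01,0.016,0.001,0,0,0,0],[0.01,0.016,-0.0025,0,0,0,0]]

```text
time_s: 14.45
ee_pos: [625.0, 98.4, 166.3]
orientation: [0.691, -0.098, 0.71, 0.098]
contact_force: [-5.2, 0.4, 2.9]
finger_gap: 21.9
```

```bash
python3 wind.py 0.2
```

```text
t 14.45 th 82.9 R 81.1 wound rad 3.538 z 166.3 Ft(resist) 5.22 Fr -0.24 Fz 2.9 level [ 0.24 -1.5 ] q [-0.02  0.46  1.37 -0.    1.34 -0.29] gap 21.9
[0.0154, -0.0047] [0.0146, -0.0066] [0.013, -0.0093] [0.0109, -0.0117] [0.0083, -0.0136]
```

Emit:
drive_tool:
  targets:
    - [[0.01,0.015,-0.004,0,0.2,-0.6,0],[0.01,0.0145,-0.0065,0,0,-0.6,0],[0.01,0.013,-0.0095,0,0,-0.3,0],[0.01,0.011,-0.0115,0,0,0,0],[0.01,0.0085,-0.0135,0,0,0,0]]

```text
time_s: 14.95
ee_pos: [679.7, 65.3, 166.9]
orientation: [0.694, -0.095, 0.706, 0.106]
contact_force: [-0.2, 6.4, -0.8]
finger_gap: 21.6
```

```bash
python3 wind.py 0.2
```

```text
t 14.95 th 36.2 R 80.3 wound rad 4.353 z 166.9 Ft(resist) 5.25 Fr 3.59 Fz -0.8 level [-0.73 -1.09] q [-0.07  0.54  1.23  0.01  1.39 -0.36] gap 21.6
[0.0079, -0.0139] [0.0052, -0.0151] [0.0021, -0.0158] [-0.0011, -0.0159] [-0.0042, -0.0154]
```

Emit:
drive_tool:
  targets:
    - [[0.01,0.008,-0.014,0,-0.3,-0.5,0],[0.01,0.005,-0.015,0,-0.3,-0.4,0],[0.01,0.002,-0.016,0,-0.2,0,0],[0.01,-0.001,-0.016,0,0,0,0],[0.01,-0.004,-0.0155,0,0,0,0]]

```text
time_s: 15.45
ee_pos: [692.6, 2.9, 167.8]
orientation: [0.701, -0.097, 0.698, 0.109]
contact_force: [7.3, 4.2, -2.7]
finger_gap: 22.1
```

```bash
python3 wind.py 0.2
```

```text
t 15.45 th -10.9 R 79.0 wound rad 5.176 z 167.8 Ft(resist) 5.52 Fr 6.38 Fz -2.7 level [-1.06  0.1 ] q [-0.17  0.55  1.22  0.02  1.37 -0.46] gap 22.1
[-0.0036, -0.0155] [-0.0075, -0.0141] [-0.0102, -0.0123] [-0.0124, -0.01] [-0.0142, -0.0074]
```

```bash
sed -i 's/615.0,17.9/616.3,17.6/' wind.py; python3 wind.py 0.2
```

```text
t 15.45 th -10.9 R 77.7 wound rad 5.175 z 167.8 Ft(resist) 5.52 Fr 6.38 Fz -2.7 level [-1.06  0.1 ] q [-0.17  0.55  1.22  0.02  1.37 -0.46] gap 22.1
[-0.0023, -0.0157] [-0.0075, -0.0141] [-0.0102, -0.0123] [-0.0124, -0.0101] [-0.0142, -0.0074]
```

Emit:
drive_tool:
  targets:
    - [[0.01,-0.0025,-0.0155,0,-0.4,0,0],[0.01,-0.0075,-0.014,0,-0.3,0,0],[0.01,-0.01,-0.0125,0,-0.2,0,0],[0.01,-0.0125,-0.01,0,0,0,0],[0.01,-0.014,-0.0075,0,0,0,0]]

```text
time_s: 15.95
ee_pos: [652.0, -51.2, 168.1]
orientation: [0.705, -0.101, 0.693, 0.107]
contact_force: [7.0, -0.8, -4.4]
finger_gap: 21.7
```

```bash
python3 wind.py 0.2
```

```text
t 15.95 th -62.6 R 77.5 wound rad 6.078 z 168.1 Ft(resist) 5.86 Fr 3.98 Fz -4.4 level [-0.62  0.89] q [-0.26  0.47  1.35  0.01  1.31 -0.56] gap 21.7
[-0.0137, -0.0081] [-0.0157, -0.0028] [-0.016, 0.0003] [-0.0156, 0.0035] [-0.0146, 0.0065]
```

Emit:
drive_tool:
  targets:
    - [[0.01,-0.014,-0.007,-0.0005,-0.3,0.4,0],[0.01,-0.0155,-0.003,-0.0005,-0.2,0.3,0],[0.01,-0.016,0.0005,0,0,0.2,0],[0.01,-0.0155,0.0035,0,0,0,0],[0.01,-0.0145,0.0065,0,0,0,0]]

```text
time_s: 16.45
ee_pos: [580.2, -52.6, 168.0]
orientation: [0.704, -0.105, 0.695, 0.102]
contact_force: [5.2, -3.5, -6.1]
finger_gap: 21.4
```

```bash
python3 wind.py 0.2
```

```text
t 16.45 th -117.2 R 79.0 wound rad 7.031 z 168.0 Ft(resist) 6.18 Fr 0.7 Fz -6.1 level [0.12 0.73] q [-0.28  0.35  1.54  0.    1.24 -0.58] gap 21.4
[-0.0139, 0.0078] [-0.0114, 0.0112] [-0.009, 0.0132] [-0.0062, 0.0147] [-0.0031, 0.0157]
```

Emit:
drive_tool:
  targets:
    - [[0.01,-0.014,0.0075,-0.0007,0,0.4,0],[0.01,-0.0115,0.011,-0.0005,0,0.2,0],[0.01,-0.009,0.013,-0.0005,0,0,0],[0.01,-0.006,0.0145,0,0,0,0],[0.01,-0.003,0.0155,0,0,0,0]]

```text
time_s: 16.95
ee_pos: [535.6, 7.2, 167.1]
orientation: [0.701, -0.106, 0.698, 0.099]
contact_force: [3.8, -3.9, -6.3]
finger_gap: 21.8
```

```bash
python3 wind.py 0.2
```

```text
t 16.95 th -172.6 R 81.4 wound rad 7.999 z 167.1 Ft(resist) 4.33 Fr -3.26 Fz -6.3 level [0.56 0.33] q [-0.19  0.27  1.65 -0.01  1.21 -0.48] gap 21.8
[0.0009, 0.0161] [0.0027, 0.0157] [0.0058, 0.0149] [0.0086, 0.0134] [0.0111, 0.0114]
```

Emit:
drive_tool:
  targets:
    - [[0.01,0.001,0.016,-0.0005,0.3,0.2,0],[0.01,0.003,0.0155,-0.0003,0.2,0,0],[0.01,0.006,0.015,0,0,0,0],[0.01,0.0085,0.0135,0,0,0,0],[0.01,0.008,0.008,0,0,0,0]]

```text
time_s: 17.45
ee_pos: [557.5, 75.3, 166.4]
orientation: [0.697, -0.106, 0.702, 0.099]
contact_force: [-1.9, -6.1, -0.3]
finger_gap: 21.8
```

```bash
python3 wind.py 0.1;python3 - <<'E'
from h import *
a=cv2.cvtColor(save('scene','scene6.png'),cv2.COLOR_RGB2BGR);cv2.imwrite('pics/scene6c.png',cv2.resize(a[170:290,240:390],None,fx=5,fy=5,interpolation=2))
b=cv2.cvtColor(save('top','top6.png'),cv2.COLOR_RGB2BGR);cv2.imwrite('pics/top6c.png',cv2.resize(b[120:200,230:330],None,fx=7,fy=7,interpolation=2))
E
```

```text
t 17.45 th 135.6 R 82.4 wound rad 8.902 z 166.4 Ft(resist) 5.63 Fr -2.9 Fz -0.3 level [ 0.6  -0.37] q [-0.06  0.33  1.57 -0.01  1.25 -0.34] gap 21.8
[0.0076, 0.0037] [0.0064, 0.0048] [0.0068, 0.0041] [0.0072, 0.0034] [0.0075, 0.0027]
```

View pics/scene6c.png

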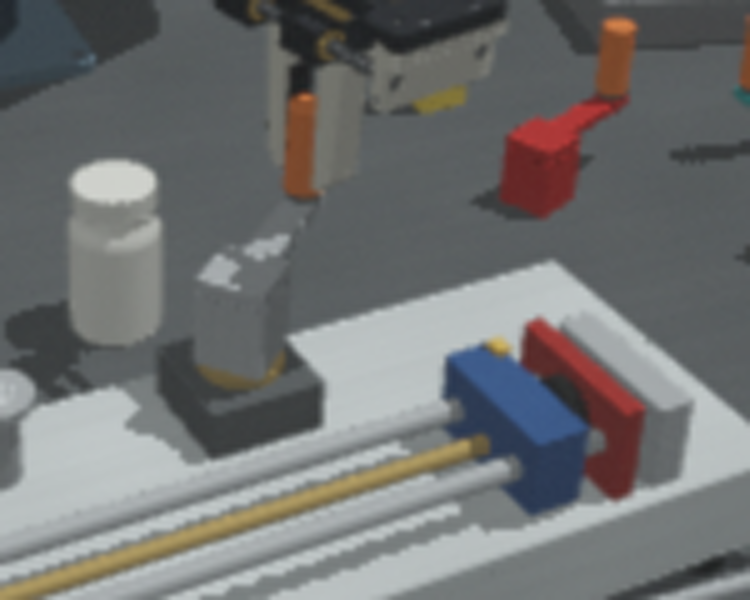

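View pics/top6c.png

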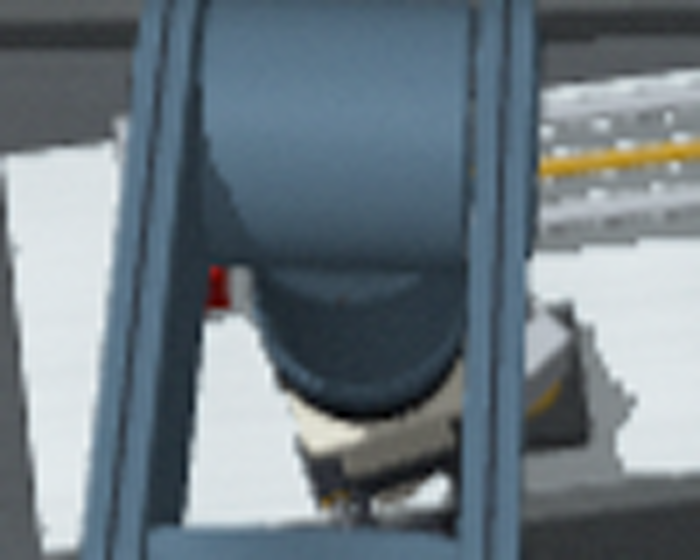

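The scene view shows the crank still down on the shoulder. The blue block is close to the buffer, with a black sliver at about (354, 249). From here I go in smaller steps.

Emit:
drive_tool:
  targets:
    - [[0.01,0.0085,0.0045,0,0.4,-0.2,0],[0.01,0.009,0.006,0,0.2,0,0],[0.01,0.0095,0.005,0,0,0,0],[0.01,0.01,0.0035,0,0,0,0],[0.01,0.0105,0.0025,0,0,0,0]]

```text
time_s: 18.05
ee_pos: [601.7, 98.2, 166.4]
orientation: [0.695, -0.101, 0.704, 0.104]
contact_force: [-4.0, -3.9, -0.0]
finger_gap: 21.4
```

```bash
python3 wind.py 0.1
```

```text
t 18.05 th 100.3 R 81.9 wound rad 9.518 z 166.4 Ft(resist) 4.64 Fr -3.13 Fz -0.0 level [-0.12 -0.78] q [-0.02  0.41  1.45  0.    1.3  -0.31] gap 21.4
[0.0083, -0.0009] [0.008, 0.0002] [0.008, -0.0006] [0.0079, -0.0014] [0.0077, -0.0021]
```

Emit:
drive_tool:
  targets:
    - [[0.01,0.008,-0.001,0,0,-0.4,0],[0.01,0.008,0,0,0,-0.2,0],[0.01,0.008,-0.0005,0,0,0,0],[0.01,0.008,-0.0015,0,0,0,0],[0.01,0.0075,-0.002,0,0,0,0]]

```text
time_s: 18.55
ee_pos: [643.4, 94.3, 166.0]
orientation: [0.698, -0.102, 0.702, 0.105]
contact_force: [-5.7, -2.5, 2.0]
finger_gap: 21.5
```

```bash
python3 wind.py 0.08
```

```text
t 18.55 th 70.5 R 81.3 wound rad 10.038 z 166.0 Ft(resist) 4.52 Fr -4.28 Fz 2.0 level [-0.2  -0.36] q [-0.03  0.48  1.34  0.    1.33 -0.32] gap 21.5
[0.0055, -0.0036] [0.0057, -0.0028] [0.0055, -0.0033] [0.0052, -0.0037] [0.0049, -0.0041]
```

Emit:
drive_tool:
  targets:
    - [[0.01,0.0055,-0.0035,0,-0.1,-0.3,0],[0.01,0.0055,-0.003,0,0,0,0],[0.01,0.0055,-0.0035,0,0,0,0],[0.01,0.005,-0.0035,0,0,0,0],[0.01,0.005,-0.004,0,0,0,0]]

```text
time_s: 19.05
ee_pos: [671.5, 76.2, 166.0]
orientation: [0.699, -0.102, 0.7, 0.105]
contact_force: [-5.6, -1.7, 3.9]
finger_gap: 21.7
```

```bash
python3 wind.py 0.08;python3 - <<'E'
from h import *
a=cv2.cvtColor(save('scene','scene7.png'),cv2.COLOR_RGB2BGR);cv2.imwrite('pics/scene7c.png',cv2.resize(a[220:280,310:390],None,fx=9,fy=9,interpolation=2))
save('wrist','w7.png')
E
```

```text
t 19.05 th 46.7 R 80.5 wound rad 10.453 z 166.0 Ft(resist) 2.93 Fr -5.07 Fz 3.9 level [-0.19 -0.18] q [-0.05  0.52  1.27  0.    1.35 -0.35] gap 21.7
[0.0042, -0.0049] [0.0041, -0.0049] [0.0037, -0.0052] [0.0033, -0.0055] [0.0028, -0.0057]
```

View pics/scene7c.png

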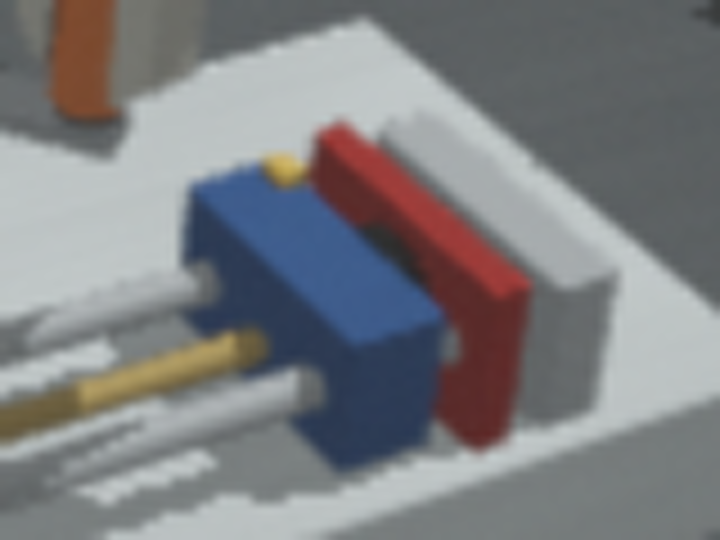

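View pics/w7.png

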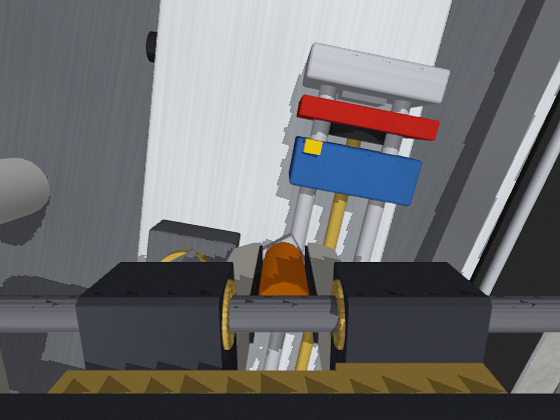

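The wrist view shows the block's edge at about (355, 150) and the buffer at about (358, 138), with a thin gap still between them. I'll continue in small steps.

Emit:
drive_tool:
  targets:
    - [[0.01,0.004,-0.005,0,-0.1,-0.1,0],[0.01,0.004,-0.005,0,0,0,0],[0.01,0.0035,-0.005,0,0,0,0],[0.01,0.0035,-0.0055,0,0,0,0],[0.01,0.003,-0.0055,0,0,0,0]]

```text
time_s: 19.65
ee_pos: [688.6, 51.4, 166.0]
orientation: [0.698, -0.101, 0.701, 0.106]
contact_force: [-6.1, 1.7, 3.9]
finger_gap: 21.8
```

```bash
python3 wind.py 0.06
```

```text
t 19.65 th 25.0 R 79.8 wound rad 10.831 z 166.0 Ft(resist) 4.16 Fr -4.81 Fz 3.9 level [-0.31 -0.26] q [-0.09  0.55  1.23  0.01  1.37 -0.38] gap 21.8
[0.002, -0.0043] [0.0016, -0.0045] [0.0014, -0.0046] [0.0011, -0.0047] [0.0008, -0.0047]
```

Emit:
drive_tool:
  targets:
    - [[0.01,0.0015,-0.0045,0.0003,-0.2,-0.2,0],[0.01,0.0015,-0.0045,0,0,0,0],[0.01,0.001,-0.0045,0,0,0,0],[0.01,0.001,-0.0045,0,0,0,0],[0.01,0,0,0,0,0,0]]

```text
time_s: 20.15
ee_pos: [693.7, 35.2, 166.2]
orientation: [0.699, -0.101, 0.7, 0.106]
contact_force: [-3.4, -0.2, 2.4]
finger_gap: 21.5
```

```bash
python3 wind.py 0.06; python3 -c "
from h import *
save('wrist','w8.png')"
```

```text
t 20.15 th 12.8 R 79.4 wound rad 11.044 z 166.2 Ft(resist) 0.56 Fr -3.35 Fz 2.4 level [-0.43 -0.13] q [-0.11  0.55  1.22  0.01  1.37 -0.41] gap 21.5
[0.0016, -0.0046] [0.0006, -0.0048] [0.0004, -0.0048] [0.0001, -0.0048] [-0.0002, -0.0048]
```

View pics/w8.png

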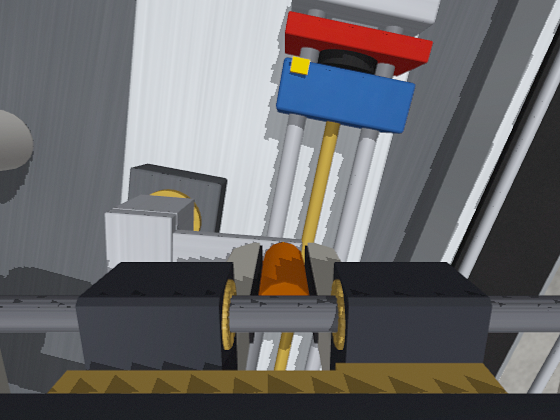

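Emit:
drive_tool:
  targets:
    - [[0.01,0.001,-0.0047,0,-0.3,-0.1,0],[0.01,0.0005,-0.005,0,0,0,0],[0.01,0.0,-0.005,0,0,0,0],[0.01,0,-0.005,0,0,0,0],[0.01,-0.0005,-0.005,0,0,0,0]]

```text
time_s: 20.7
ee_pos: [695.2, 15.0, 166.4]
orientation: [0.7, -0.102, 0.698, 0.108]
contact_force: [-3.2, 4.7, 2.7]
finger_gap: 21.5
```

```bash
python3 wind.py 0.06
```

```text
t 20.7 th -1.9 R 79.0 wound rad 11.302 z 166.4 Ft(resist) 4.56 Fr -3.32 Fz 2.7 level [-0.47  0.09] q [-0.14  0.55  1.22  0.01  1.37 -0.44] gap 21.5
[0.0007, -0.0048] [-0.0006, -0.0048] [-0.0009, -0.0047] [-0.0012, -0.0047] [-0.0014, -0.0046]
```

Emit:
drive_tool:
  targets:
    - [[0.01,-0.0002,-0.005,0,-0.3,0,0],[0.01,-0.0008,-0.005,0,0,0,0],[0.01,-0.001,-0.005,0,0,0,0],[0.01,-0.0013,-0.005,0,0,0,0],[0.01,-0.0015,-0.005,0,0,0,0]]

```text
time_s: 21.2
ee_pos: [691.5, -6.5, 166.3]
orientation: [0.701, -0.103, 0.697, 0.109]
contact_force: [-2.9, 5.4, 2.2]
finger_gap: 21.6
```

```bash
python3 wind.py 0.06; python3 -c "
from h import *
save('wrist','w9.png')"
```

```text
t 21.2 th -17.7 R 78.9 wound rad 11.578 z 166.3 Ft(resist) 4.24 Fr -4.39 Fz 2.2 level [-0.53  0.27] q [-0.18  0.54  1.23  0.01  1.36 -0.48] gap 21.6
[-0.0006, -0.0048] [-0.0019, -0.0044] [-0.0021, -0.0043] [-0.0024, -0.0042] [-0.0026, -0.004]
```

View pics/w9.png

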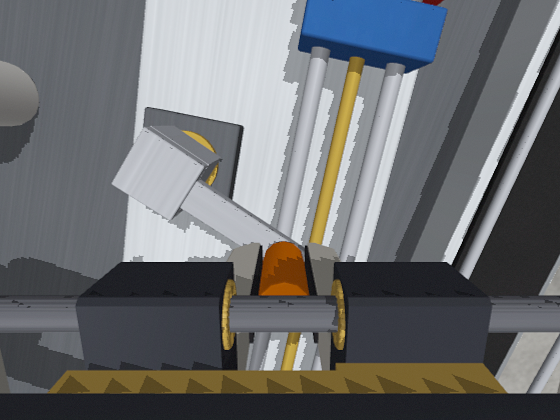

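Emit:
drive_tool:
  targets:
    - [[0.01,-0.0015,-0.005,0,-0.4,0.2,0],[0.01,-0.0022,-0.0045,0,0,0,0],[0.01,-0.0025,-0.0045,0,0,0,0],[0.01,-0.0027,-0.0043,0,0,0,0],[0.01,-0.003,-0.0042,0,0,0,0]]

```text
time_s: 21.75
ee_pos: [682.5, -25.0, 166.5]
orientation: [0.703, -0.103, 0.695, 0.109]
contact_force: [-0.1, 5.1, 1.5]
finger_gap: 21.6
```

```bash
python3 wind.py 0.06;python3 - <<'E'
from h import *
a=cv2.cvtColor(save('scene','scene9.png'),cv2.COLOR_RGB2BGR);cv2.imwrite('pics/scene9c.png',cv2.resize(a[220:280,310:390],None,fx=9,fy=9,interpolation=2))
E
```

```text
t 21.75 th -32.8 R 78.8 wound rad 11.84 z 166.5 Ft(resist) 4.26 Fr -2.9 Fz 1.5 level [-0.55  0.52] q [-0.21  0.53  1.26  0.01  1.35 -0.51] gap 21.6
[-0.0017, -0.0046] [-0.0029, -0.0038] [-0.0032, -0.0036] [-0.0034, -0.0034] [-0.0036, -0.0032]
```

View pics/scene9c.png

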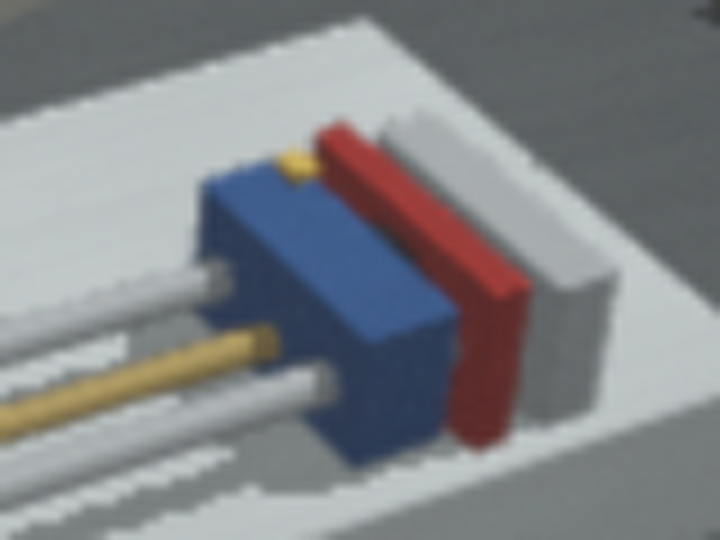

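Emit:
drive_tool:
  targets:
    - [[0.01,-0.0025,-0.0043,0,-0.4,0.4,0],[0.01,-0.003,-0.004,0,0,0,0],[0.01,-0.0033,-0.0038,0,0,0,0],[0.01,-0.0036,-0.0036,0,0,0,0],[0.01,-0.0038,-0.0033,0,0,0,0]]

```text
time_s: 22.3
ee_pos: [670.3, -39.9, 166.6]
orientation: [0.704, -0.104, 0.694, 0.11]
contact_force: [1.6, 5.4, 0.0]
finger_gap: 21.6
```

```bash
python3 wind.py 0.06
```

```text
t 22.3 th -46.8 R 78.8 wound rad 12.085 z 166.6 Ft(resist) 4.88 Fr -2.86 Fz 0.0 level [-0.53  0.67] q [-0.23  0.5   1.3   0.01  1.33 -0.54] gap 21.6
[-0.0028, -0.004] [-0.0038, -0.003] [-0.004, -0.0027] [-0.0041, -0.0025] [-0.0042, -0.0022]
```

Emit:
drive_tool:
  targets:
    - [[0.01,-0.0035,-0.0035,0,-0.4,0.5,0],[0.01,-0.0038,-0.003,0,0,0,0],[0.01,-0.004,-0.0028,0,0,0,0],[0.01,-0.0042,-0.0026,0,0,0,0],[0.01,-0.0043,-0.0023,0,0,0,0]]

```text
time_s: 22.8
ee_pos: [658.9, -48.6, 167.0]
orientation: [0.707, -0.105, 0.691, 0.11]
contact_force: [3.8, 6.3, -1.4]
finger_gap: 21.6
```

```bash
python3 wind.py 0.06;python3 - <<'E'
from h import *
a=cv2.cvtColor(save('scene','scene10.png'),cv2.COLOR_RGB2BGR);cv2.imwrite('pics/scene10c.png',cv2.resize(a[220:280,310:390],None,fx=9,fy=9,interpolation=2))
save('wrist','w10.png')
E
```

```text
t 22.8 th -57.2 R 78.7 wound rad 12.268 z 167.0 Ft(resist) 6.59 Fr -3.21 Fz -1.4 level [-0.57  1.27] q [-0.25  0.48  1.34  0.02  1.3  -0.56] gap 21.6
[-0.0034, -0.0036] [-0.0043, -0.0022] [-0.0044, -0.002] [-0.0045, -0.0017] [-0.0046, -0.0014]
```

View pics/scene10c.png

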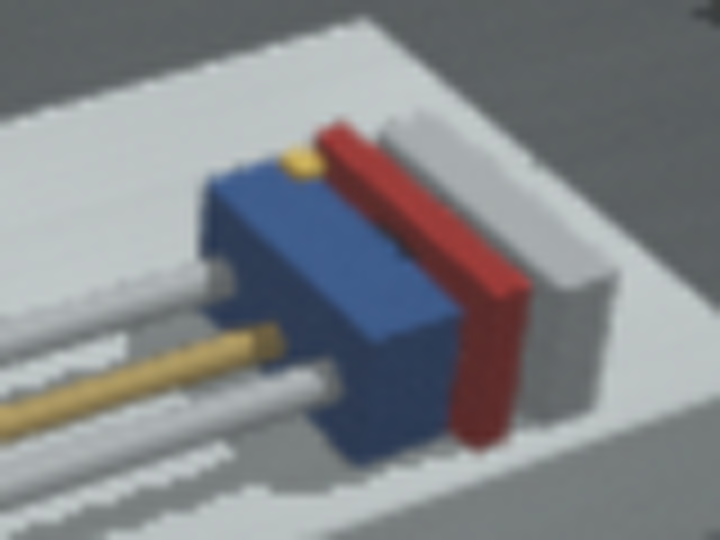

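Emit:
drive_tool:
  targets:
    - [[0.01,-0.0045,-0.003,0,-0.4,0.6,0],[0.01,-0.005,-0.0024,0,0,0.2,0],[0.01,-0.005,-0.0022,0,0,0,0],[0.01,-0.005,-0.002,0,0,0,0]]

```text
time_s: 23.3
ee_pos: [649.3, -53.9, 167.3]
orientation: [0.71, -0.107, 0.688, 0.11]
contact_force: [5.8, 6.4, -2.7]
finger_gap: 21.6
```

```bash
python3 wind.py 0.06
```

```text
t 23.3 th -65.2 R 78.7 wound rad 12.407 z 167.3 Ft(resist) 7.91 Fr -3.35 Fz -2.7 level [-0.5  1.7] q [-0.26  0.46  1.37  0.02  1.28 -0.57] gap 21.6
[-0.0039, -0.003] [-0.0045, -0.0016] [-0.0046, -0.0013] [-0.0047, -0.0011] [-0.0047, -0.0008]
```

Emit:
drive_tool:
  targets:
    - [[0.01,0,0,0,0,0,0],[0.01,0,0,0,0,0,0]]

```text
time_s: 23.5
ee_pos: [650.9, -53.4, 166.8]
orientation: [0.711, -0.107, 0.687, 0.11]
contact_force: [-0.7, 2.9, 1.5]
finger_gap: 21.5
```

```bash
python3 wind.py 0.06
```

```text
t 23.5 th -64.0 R 78.9 wound rad 12.386 z 166.8 Ft(resist) 0.67 Fr -2.85 Fz 1.5 level [-0.51  1.89] q [-0.26  0.46  1.37  0.02  1.28 -0.57] gap 21.5
[-0.0039, -0.0029] [-0.0045, -0.0017] [-0.0046, -0.0014] [-0.0047, -0.0012] [-0.0047, -0.0009]
```

Emit:
drive_tool:
  targets:
    - [[0.03,0,0,0,0,0,0],[0.05,0,0,0,0,0,0],[0.06,0,0,0,0,0,0],[0.06,0,0,0,0,0,0],[0.06,0,0,0,0,0,0]]

```text
time_s: 24.0
ee_pos: [653.2, -56.8, 167.6]
orientation: [0.712, -0.109, 0.685, 0.107]
contact_force: [0.6, -0.3, 0.4]
finger_gap: 56.6
```

```bash
python3 lv.py
```

```text
t 24.0 pos [653.2 -56.8 167.6] x [ 0.038  0.003 -0.999] z [0.953 0.302 0.037] jawyaw 17.59 F [ 0.6 -0.3  0.4] M [-0.07  0.09  0.03] gap 56.6 q [-0.26  0.46  1.37  0.01  1.28 -0.57]
level rotvec deg [-0.2   2.17  0.  ]
```

Emit:
drive_tool:
  targets:
    - [[0.07,0,0,0.01,-0.2,1,0],[0.07,0,0,0.02,0,1,0],[0.07,0,0,0.03,0,0,0],[0.07,0,0,0.03,0,0,0],[0.07,0,0,0.03,0,0,0]]

```text
time_s: 24.5
ee_pos: [649.4, -57.4, 285.2]
orientation: [0.695, -0.106, 0.702, 0.109]
contact_force: [-0.3, -0.8, -0.1]
finger_gap: 70.1
```

Emit:
drive_tool:
  targets:
    - [[0.07,-0.04,0,0.02,0,0,0],[0.07,-0.045,0,0.01,0,0,0],[0.07,-0.045,0,0,0,0,0],[0.07,-0.02,0,0,0,0,0],[0.07,0,0,0,0,0,0]]

```text
time_s: 25.0
ee_pos: [497.5, -59.1, 320.8]
orientation: [0.699, -0.109, 0.699, 0.106]
contact_force: [-0.2, 0.5, -0.9]
finger_gap: 69.8
```

```bash
python3 lv.py;python3 - <<'E'
from h import *
a=cv2.cvtColor(save('scene','scene11.png'),cv2.COLOR_RGB2BGR);cv2.imwrite('pics/scene11c.png',cv2.resize(a[160:290,230:390],None,fx=4.6,fy=4.6,interpolation=2))
save('wrist','w11.png');save('top','top11.png')
E
```

```text
t 25.0 pos [497.5 -59.1 320.8] x [-0.    -0.004 -1.   ] z [ 0.954  0.3   -0.001] jawyaw 17.46 F [-0.2  0.5 -0.9] M [-0.01  0.02 -0.03] gap 69.8 q [-0.34  0.12  1.46 -0.    1.56 -0.64]
level rotvec deg [ 0.21 -0.01  0.  ]
```

View pics/scene11c.png

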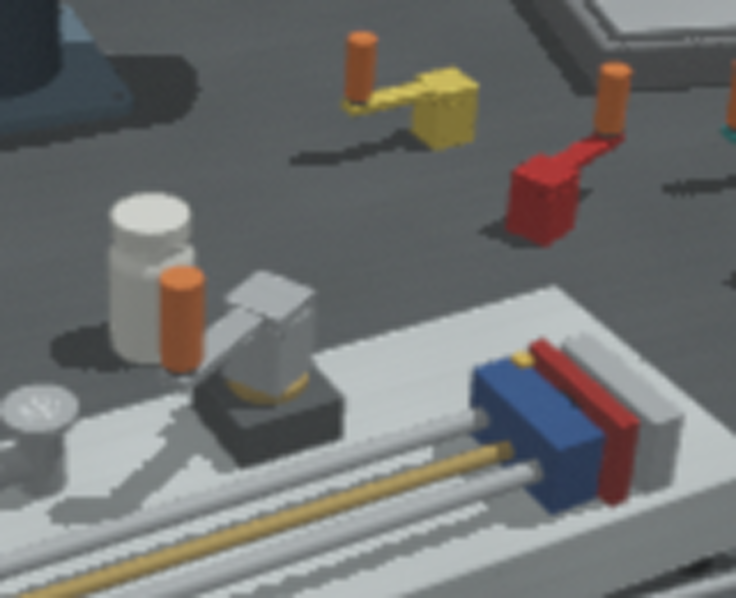

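View pics/w11.png

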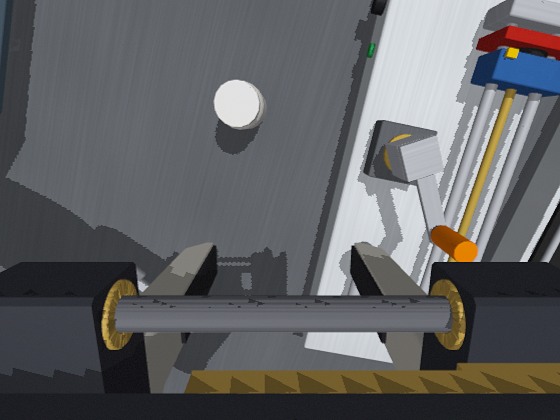

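View pics/top11.png

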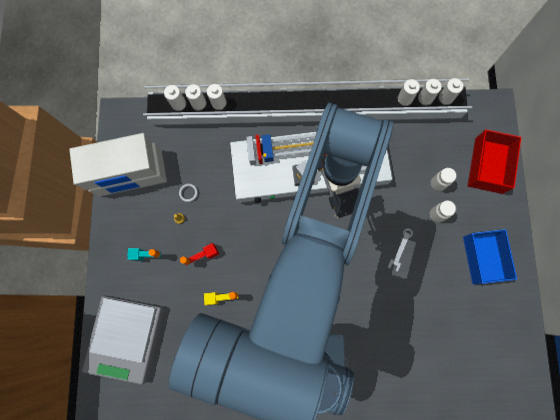

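```bash
python3 - <<'E'
from h import *
s=calibration('scene')
k=atz(s,(182/4.6+230,276/4.6+160),209);h=atz(s,(270/4.6+230,294/4.6+160),156);print(k,h,np.degrees(np.arctan2(*(k-h)[1::-1])),np.hypot(*(k-h)[:2]))
w=calibration('wrist')
k=atz(w,(466,252),209);h=atz(w,(421,158),156);print(k,h,np.degrees(np.arctan2(*(k-h)[1::-1])),np.hypot(*(k-h)[:2]))
a=cv2.imread('pics/w11.png')
cv2.imwrite('pics/w11c.png',cv2.resize(a[0:180,370:560],None,fx=4,fy=3.3,interpolation=2))
a0=cv2.imread('pics/scene10.png');a1=cv2.imread('pics/scene11.png')
cv2.imwrite('pics/cmp.png',cv2.resize(np.hstack([a0[225:275,320:375],a1[225:275,320:375]]),None,fx=7,fy=7,interpolation=2))
E
```

```text
[664.6452833  -49.97368704 209.        ] [618.0132738   14.84857277 156.        ] -54.269414575430794 79.8528000562099
[663.31444223 -49.60285467 209.        ] [615.88191838  15.0479224  156.        ] -53.733512024006714 80.18458265120552
```

View pics/w11c.png

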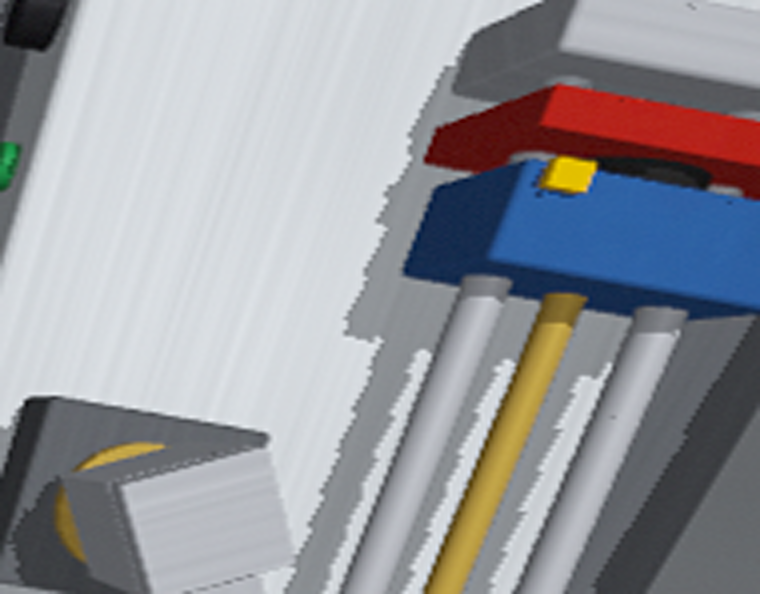

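View pics/cmp.png

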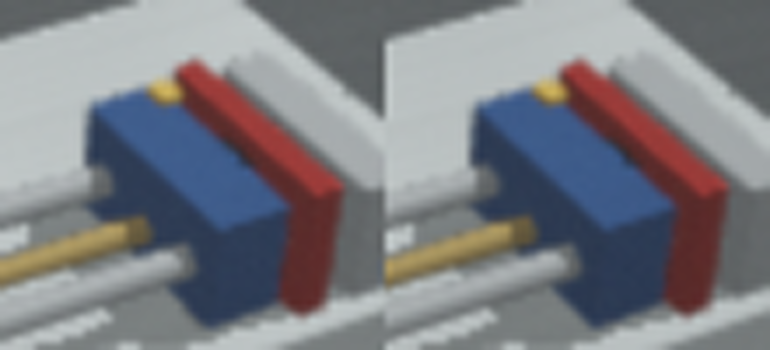

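```bash
python3 -c "
from h import *
print(workorder.sign_off()); st()"
```

```text
the job is handed in; nothing more can be done
None
the job is handed in; nothing more can be done
```

I fitted the silver crank onto the shaft, wound it clockwise until the blue block pressed on the buffer, let go and handed the job in. It took about 25 of the 72 s.

**Fitting:** I read the flats' angle, about 15.7°, from the wrist camera. The crank slid down with no force beyond its own weight until it met the shoulder. I pressed it home with about 6 N on the wrist, and it did not move when I let go. The shoulder came out near 106 mm, not the 102 mm I first triangulated. The shoulder and shaft sizes in the wrist picture fit the higher figure.

**Winding:** I turned it about 12.4 rad (1.97 turns) by the knob. The resistance along the path held at about 4.3 N, then rose to 4.9, 6.6 and finally 7.9 N while each step moved it less. That shows it was working against the buffer. About 1.3 N of that reading seems to be extra drag above the stated 3 N friction, so I put the true force at about 6.5 N, inside the 6–8 N snug range and well under 12 N.

**Last checks:**
- **Crank and block:** After release the crank is on its shoulder and the block has not visibly moved.
- **Other things:** The decoy cranks, wrench, clamp, nozzle and jars look undisturbed. The robot is touching nothing.
- **Disagreement:** The pictures put the final crank angle at about −54°, while my arm readings gave about −64°. I put this down to slack in the socket and the knob shifting in the grip, but did not check it further.
- **Not seen directly:** The contact between block and buffer was mostly hidden, so it rests on the force readings.

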